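Put the gauge back and peel the empty connector tray off the stack

ROBOT

A 7-joint arm with a two-finger parallel gripper is mounted at the origin on the work surface. World frame = base frame: x ahead of the robot, y to its left, z up, the work surface at z = 0. Lengths are in mm, angles in rad, forces in N, time in s.
With the tool pointing down it reaches from about 425 to 925 mm from the base axis. Payload 6.8 kg.
Tool frame: the origin (TCP) lies on the front face of the gripper's body, between the roots of the fingers; the fingertips stand 73 mm ahead of it and the grasp point (between the pads) lies 54 mm ahead of it (tip_reach is the z of the fingertips in the tool frame, in mm); z points along the fingers, y is the line along which they close (so a half turn about z gives the same grasp; the last joint's range is limited). The gripper opens to 85 mm and grips with 20 to 120 N. Pads are 22 mm wide; open, the fingers measure 114 mm over their backs; the gripper's body (76 mm by 85 mm) begins 54 mm behind the grasp point. The pads swing forward as they close: fully open they stand 13 mm farther back than shut.
Start: joints at [1.027, 0.477, 0.022, 1.555, -0.011, 1.109, -0.083], TCP at [284.951, -611.922, 303.908] pointing down, gripper open.
Joint ranges: [-2.96, 2.96], [-0.34, 2.1], [-1.41, 1.46], [0.24, 2.44], [-1.37, 4.51], [0.17, 1.92], [-2.96, 2.96]. Speed limits (rad/s): [2.39, 2.39, 3.14, 3.14, 3.14, 3.14, 3.14].

INTERFACE

Orientations are given as a unit quaternion [w, x, y, z].
In Python, from rig import observe, get_image, finish_job, tip_reach gives the robot as it stands.
- The arm moves only by the tool jog_arm, never from a script. Its argument "increments" is a list of rows, each a list of 5 numbers: the shift along the tool's x, y, z as a fraction of full scale, then the turn about the tool's z as a fraction of full scale, then the finger opening in mm, from 0 to 85.4. A call has 1 to 10 rows; each row shifts and turns the commanded pose from where the row before left it, along the tool's axes as they then stand; what a row does not reach is not made up. Full scale, the value 1, is 30 mm for a shift and 0.08 rad for a turn. A row lasts 1/12 s, in which the tool goes at most 41.7 mm and 7.16 degrees, less where a joint would pass 70% of its speed; a pose out of reach is approached as far as the arm can. A call with a number of a shift or a turn outside -1 to 1 is refused whole. A call with a gripper value outside its range is refused whole. The fingers move at their own pace and stop on an object; the grip force is fixed at half the most. Time passes only in rows, so rows that do not move let the fingers close. It gives the time, the measured TCP pose, the force, the opening and the grip force at its end, in the units of the state.
- observe(): the state, without advancing time (a new reading comes with each control period).
- get_image(name): name is "side" or "top" or "wrist"; returns a dict with "color" (384x512x3 uint8, red, green, blue), "fx", "fy", "cx", "cy" (pixels), "k1" (the pictures are not rectified: a ray, as slopes to the right and down, at radius r is drawn at 1 + k1 r^2 times it, then the intrinsics apply), "extrinsics" (4x4, takes a point from world to camera coordinates); the wrist camera has in their place "T_tool_cam" (4x4, takes a point from camera to tool coordinates, whose origin is the TCP and whose axes are the flange's). Camera axes: x right, y down, z forward; pixel columns grow to the right and rows downward; lengths in mm; the calibration is good to about 2 mm. A picture is of the moment at which its call begins: read the wrist's pose just before it. There is no depth.
- finish_job(): hands the job in; it is judged then, once.
The state is a dict: "time": time; "joint_positions": joint angles; "dq": joint speeds; "joint_torque": joint torques, N m; "ee_pos": TCP position; "tool_rot": TCP orientation; "force": force on the tool from outside, world axes, zero at the start; "moment": the same for the moment, N m; "grip_width": opening from 0.0 (shut) to 1.0 (fully open); "grip_force": force on a finger pad.
Only numpy, scipy, OpenCV 4.12 (cv2) and the standard library are available. Lean on these libraries where they do the work, as an engineer would, in place of code of your own. Each camera call takes 0.05 s, during which the arm holds its last target. There are 200 camera calls.

TASK

A connector gauge has been left standing in the empty top tray of the nested stack: put it back upright and fully home in the one holder on the rail whose slot fits it, and let go. Then peel the empty tray off the full tray it clings to: take its rim near one corner and lift that corner about 2 cm while the opposite corner still rests in the nest, so that the full tray stays behind in the stack, then carry the empty tray over the middle of the white work board. Finish while holding it there in the gripper, level, open side up and still, at least 12 cm clear above the board, touching nothing else, with the stack and all other things left where they were.

Things in the scene. Friction and masses are not known exactly. Their poses are not given: they have to be found in the camera images.
- tray_top: empty grey tray on top, 170 (x) x 120 (y) x 28 mm high, 100 g. Origin: centre of its underside; z up. Rim: an upright band 9 mm thick, 12 to 28 mm above the origin, free air beside it; inside it a ledge 14 mm up. Floor 3 mm up, two cross ribs 6 mm high at x = +/-36 mm. Snap tabs 10 mm wide inside both long walls at x = +/-30 mm. Its inset foot nests in the next tray with 1.5 mm play
- tray_mid: full second tray, same shape and axes, with black connectors, 460 to 510 g, loose; origin: centre of its underside, 16 mm below the top tray's. Its four sprung snap tabs (x = +/-30 mm, in both long walls) cling to the top tray's foot: pulled straight up they hold some 5 N and may bring this tray along, but each lets go once the foot has risen about 6 mm there, so lifted by a corner it comes free
- tray_low: the full bottom tray, same shape, standing loose on the bench, 460 g. Origin: centre of its underside on the bench, 16 mm below that of the second tray; same axes
- corner1 (a point): an outer corner of the empty top tray, at the underside of its thick rim; in the tray's own frame it lies 12 mm above the origin at x = +85 mm, y = +60 mm. Diagonal pairs: corner1 and corner3, corner2 and corner4
- corner2 (a point): an outer corner of the empty top tray, at the underside of its thick rim; in the tray's own frame it lies 12 mm above the origin at x = -85 mm, y = +60 mm. Diagonal pairs: corner1 and corner3, corner2 and corner4
- corner3 (a point): an outer corner of the empty top tray, at the underside of its thick rim; in the tray's own frame it lies 12 mm above the origin at x = -85 mm, y = -60 mm. Diagonal pairs: corner1 and corner3, corner2 and corner4
- corner4 (a point): an outer corner of the empty top tray, at the underside of its thick rim; in the tray's own frame it lies 12 mm above the origin at x = +85 mm, y = -60 mm. Diagonal pairs: corner1 and corner3, corner2 and corner4
- gauge: the connector gauge to put back, metal, about 58 g, 40 mm high, standing upright on the floor of the top tray between its two ribs. Origin: centre of its underside; x along its length. From below: shell 36 (x) x 13 (y) x 14 mm; flange 45 x 18 x 4 mm (14 to 18 mm up); handle block 38 x 16 x 22 mm (18 to 40 mm up), to be gripped across its 16 mm. Either way round is right
- slot_seat (a point): the seat in the medium holder: where the gauge's origin lies when it is fully home, its flange flat on the holder's top. It lies on the slot's middle, 8 mm above the holder's underside and 14 mm below its top
- holder_medium: white plastic holder clipped on the rail, 46 (x) x 66 (y) x 22 mm high, underside 4 mm above the bench (origin: centre of underside). From above it has one straight slot along its own y, 39 x 16 mm, 16 mm deep. This is the gauge's own holder: seated, the gauge's x lies along this holder's y. The three holders stand side by side along their x, 48 mm apart, in any order
- holder_short: white plastic holder clipped on the rail, 46 (x) x 66 (y) x 22 mm high, underside 4 mm above the bench (origin: centre of underside). From above it has one straight slot along its own y, 27 x 16 mm, 16 mm deep. It holds the short gauge
- holder_long: white plastic holder clipped on the rail, 46 (x) x 66 (y) x 22 mm high, underside 4 mm above the bench (origin: centre of underside). From above it has one straight slot along its own y, 53 x 16 mm, 16 mm deep. It is empty and belongs to a longer gauge that is not here
- gauge_short: a shorter gauge of the same make (shell 24 mm, flange 33 mm, handle block 26 mm long, all else alike) seated in the short holder, its top 26 mm above the holder's top; to be left alone. Origin: centre of its underside
- board: white work board lying on the bench, fixed, 360 (x) x 220 (y) x 10 mm, between the stack and the rail. Origin: centre of its underside
- board_mid (a point): middle of the board's upper face, 10 mm above the bench
- tweezers: steel tweezers, 125 mm long (along x), 6 mm high, lying on the board; origin under their middle; leave alone
- flux_bottle: small white bottle with black cap, 38 mm diameter, 85 mm high, standing beyond the board; origin: centre of its underside; leave alone
- pin_box: closed clear box with brass pins and a paper label, 72 x 50 x 23 mm, beyond the board; origin: centre of its underside; leave alone

How it is judged (in metres and radians):
On the way, in this order (a step that is already met when the one before it is completed fails the run):
1. the gauge stands fully home in its own (medium) holder and is let go (horizontal distance between gauge and slot_seat below 0.004 m and z of gauge in the frame of slot_seat between -0.003 and 0.0025 m and angle between the x axis of gauge and the y axis of holder_medium, either way round below 0.15 rad and angle between gauge's own z axis and vertical below 0.1 rad and contact force between the fingers and gauge below 0.1 N), for 0.2 s.
2. one corner of the empty tray is up 14 mm or more from its rest while the opposite corner is still within 5 mm of its rest (((z of corner1 in the frame of tray_mid above 0.042 m and z of corner3 in the frame of tray_mid below 0.033 m) or (z of corner3 in the frame of tray_mid above 0.042 m and z of corner1 in the frame of tray_mid below 0.033 m) or (z of corner2 in the frame of tray_mid above 0.042 m and z of corner4 in the frame of tray_mid below 0.033 m) or (z of corner4 in the frame of tray_mid above 0.042 m and z of corner2 in the frame of tray_mid below 0.033 m))), for 0.1 s.
At the end, for the whole second after the job is handed in: Empty tray in the gripper, underside over 120 mm above the bench, within 70 mm of the board's middle, level to 0.2 rad, still, touching nothing else. Gauge seated: 4 mm sideways, 2.5 mm in height, 0.15 rad. Second tray nested to 3.5 mm in height, 5 mm sideways, moved under 30 mm (contact force between the fingers and tray_top above 3 N and height (world z) of tray_top above 0.12 m and angle between tray_top's own z axis and vertical below 0.2 rad and horizontal distance between tray_top and board_mid below 0.07 m and linear speed of tray_top below 0.03 m/s and contact force between tray_top and tray_mid below 0.05 N and contact force between tray_top and board below 0.05 N and contact force between tray_top and gauge_short below 0.05 N and horizontal distance between gauge and slot_seat below 0.004 m and z of gauge in the frame of slot_seat between -0.003 and 0.0025 m and angle between the x axis of gauge and the y axis of holder_medium, either way round below 0.15 rad and angle between gauge's own z axis and vertical below 0.1 rad and z of tray_mid in the frame of tray_low below 0.0195 m and horizontal distance between tray_mid and tray_low below 0.005 m and distance of tray_mid from where it was at the start of the episode below 0.03 m and angle between tray_mid's own z axis and vertical below 0.05 rad); the arm keeps its last pose, push and grip.
It fails at once if the full second tray is pulled up more than 8 mm out of its nest (z of tray_mid in the frame of tray_low above 0.024 m).
It fails at once if the tweezers moved more than 30 mm (distance of tweezers from where it was at the start of the episode above 0.03 m).
It fails at once if the flux bottle moved more than 30 mm (distance of flux_bottle from where it was at the start of the episode above 0.03 m).
It fails at once if the pin box moved more than 30 mm (distance of pin_box from where it was at the start of the episode above 0.03 m).
It fails at once if the short gauge moved more than 30 mm (distance of gauge_short from where it was at the start of the episode above 0.03 m).
It also fails if it takes over 53 s, if anything falls off the work surface, if the arm or the gripper's body presses on something with over 40 N, if the wrist force passes 120 N, or if a joint passes its speed limit or range.

## Working session

There is one attempt and no reset: what is moved stays moved. The work goes in short steps, Python scripts to look and compute and a tool call to move; the robot and the scene stay as the last step left them, time stands still between calls to the robot, and variables do not carry over. Pictures are saved under pics/ and viewed, at most 10 in all, crops included, and the job is handed in when it is done.

Besides the shell and the picture viewer there is one more tool, called after "Request:" as a command line: name --pt "numbers of a row" for each row, then --argument value for the rest. jog_arm: Moves the arm, as the interface text tells. Its arguments: {"type":"object","properties":{"increments":{"type":"array","items":{"type":"array","items":{"type":"number"}}}},"required":["increments"]}

```bash
mkdir -p pics; ls; python3 - <<'E'
from rig import *
import cv2,numpy as np,pickle
d={}
o=observe();print(o['time'],o['ee_pos'],o['tool_rot'],tip_reach)
for n in ["side","top"]:
    im=get_image(n);d[n]=im;cv2.imwrite(f'pics/{n}0.png',im['color'][:,:,::-1])
    print(n,{k:v for k,v in im.items() if k!='color'})
pickle.dump(d,open('im0.pkl','wb'))
E
```

```text
pics
0.0 [ 284.74761928 -611.47732881  302.92206555] [-8.86369930e-04  9.76349386e-01  2.16196730e-01 -2.54017358e-04] 72.6
side {'fx': 402.3583186416855, 'fy': 402.3583186416855, 'cx': 256.0309015813363, 'cy': 191.8715244280683, 'k1': 0.04710135859610994, 'extrinsics': array([[ 6.91622555e-01, -7.22217357e-01, -7.76727533e-03,
        -3.95608619e+02],
       [-4.43596811e-01, -4.16269087e-01, -7.93688803e-01,
         3.19458457e+02],
       [ 5.69982554e-01,  5.52378616e-01, -6.08274406e-01,
         6.19071709e+02],
       [ 0.00000000e+00,  0.00000000e+00,  0.00000000e+00,
         1.00000000e+00]])}
top {'fx': 370.27429688466765, 'fy': 370.27429688466765, 'cx': 251.05710592237682, 'cy': 186.71119199656147, 'k1': -0.05877224196094069, 'extrinsics': array([[ 2.23240772e-02, -9.99440657e-01, -2.48999820e-02,
         1.88599579e+01],
       [-9.86641870e-01, -1.80044752e-02, -1.61906331e-01,
         5.81632568e+02],
       [ 1.61367459e-01,  2.81817742e-02, -9.86491932e-01,
         8.56099538e+02],
       [ 0.00000000e+00,  0.00000000e+00,  0.00000000e+00,
         1.00000000e+00]])}
```

View pics/top0.png

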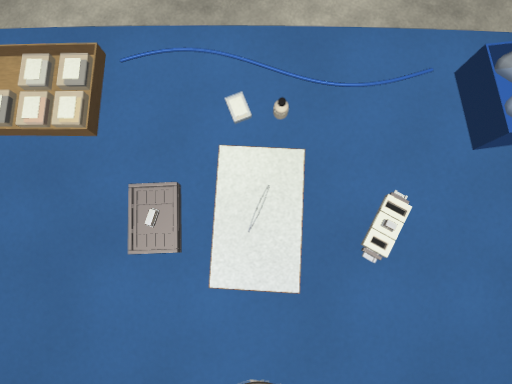

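View pics/side0.png

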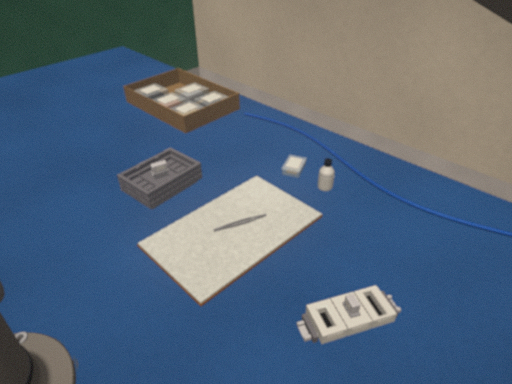

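The top view shows the stack at about (153,218) with the gauge at (152,217). The board is at (258,220). The rail is at (387,228): one open slot at (397,209), the short gauge in the middle at (388,225), and another open slot at (379,242). The side view agrees.

```bash
cat > h.py <<'E'
import numpy as np,cv2,pickle
from scipy.spatial.transform import Rotation as R
def rays(im,uv,T=None):
    """pixels -> origin, directions in world. T: 4x4 cam->world"""
    uv=np.atleast_2d(np.asarray(uv,float))
    K=np.array([[im['fx'],0,im['cx']],[0,im['fy'],im['cy']],[0,0,1]])
    s=cv2.undistortPointsIter(uv.reshape(-1,1,2),K,np.array([im['k1'],0,0,0.]),None,None,(3,100,1e-10)).reshape(-1,2)
    if T is None: T=np.linalg.inv(im['extrinsics'])
    return T[:3,3],np.c_[s,np.ones(len(s))]@T[:3,:3].T
def onz(im,uv,z,T=None):
    o,d=rays(im,uv,T); return o+d*((z-o[2])/d[:,2])[:,None]
def toolT(o):
    T=np.eye(4);T[:3,:3]=R.from_quat(np.roll(o['tool_rot'],-1)).as_matrix();T[:3,3]=o['ee_pos'];return T
def px(im,p,T=None):
    E=im['extrinsics'] if T is None else np.linalg.inv(T)
    c=E[:3,:3]@p+E[:3,3]; s=c[:2]/c[2]; s=s*(1+im['k1']*(s@s)); return s*[im['fx'],im['fy']]+[im['cx'],im['cy']]
def jog(o,target,yaw=None):
    """increments in tool axes (mm) from the measured pose; yaw = current angle of tool y in world"""
    M=toolT(o); return M[:3,:3].T@(np.asarray(target)-M[:3,3]), np.degrees(np.arctan2(M[1,1],M[0,1]))
def wrist(name):
    from rig import observe,get_image
    o=observe();im=get_image('wrist');im['T']=toolT(o)@im['T_tool_cam'];im['o']=o
    pickle.dump(im,open(name+'.pkl','wb'));cv2.imwrite(f'pics/{name}.png',im['color'][:,:,::-1]);return im,o
E
python3 - <<'E'
from h import *
d=pickle.load(open('im0.pkl','rb'));t=d['top']
print('rail slots/short',onz(t,[[397,209],[388,225],[379,242]],26).round())
print('gauge',onz(t,[152,217],75).round())
print('trayrim corners',onz(t,[[129,184],[178,182],[179,253],[129,254]],60).round())
c=onz(t,[[220,146],[304,149],[299,292],[210,289]],10);print('board',c.round(),c.mean(0))
print('tweez',onz(t,[[268,186],[249,231]],14).round())
g=t['color'];a=cv2.resize(g[175:262,120:188],None,fx=5.5,fy=5.5,interpolation=cv2.INTER_CUBIC)
b=cv2.resize(g[182:269,350:418],None,fx=5.5,fy=5.5,interpolation=cv2.INTER_CUBIC)
cv2.imwrite('pics/crop0.png',np.hstack([a,b])[:,:,::-1])
from rig import observe
o=observe(); print(jog(o,[500,-370,300])); w=toolT(o);print(w.round(3))
from rig import get_image
print(get_image('wrist')['T_tool_cam'].round(2))
E
```

```text
rail slots/short [[ 535. -331.   26.]
 [ 495. -307.   26.]
 [ 454. -284.   26.]]
gauge [[500. 262.  75.]]
trayrim corners [[580. 329.  60.]
 [587. 208.  60.]
 [418. 197.  60.]
 [412. 317.  60.]]
board [[ 693.  115.   10.]
 [ 688. -103.   10.]
 [ 330.  -91.   10.]
 [ 331.  127.   10.]] [510.57661313  11.98851162  10.        ]
tweez [[589. -11.  14.]
 [475.  34.  14.]]
(array([ 297.0482492 , -128.0733911 ,    3.20236092]), np.float64(-65.02598750077293))
[[ 9.06000e-01  4.22000e-01 -1.00000e-03  2.84802e+02]
 [ 4.22000e-01 -9.06000e-01  1.00000e-03 -6.11519e+02]
 [-0.00000e+00 -2.00000e-03 -1.00000e+00  3.03024e+02]
 [ 0.00000e+00  0.00000e+00  0.00000e+00  1.00000e+00]]
[[ -0.    -0.95  -0.3   75.57]
 [  1.    -0.    -0.     1.21]
 [ -0.    -0.3    0.95 -69.89]
 [  0.     0.     0.     1.  ]]
```

View pics/crop0.png

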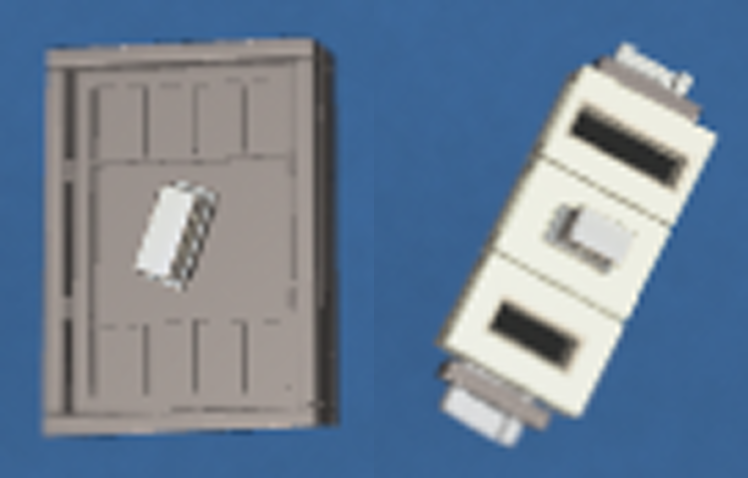

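The lower (nearer) slot is clearly shorter than the upper one, so the medium holder is at about (454,-284). The gauge's long axis is at about -20° in the world. I'll look at the holder with the wrist camera first.

Request:
jog_arm --pt "0.9 -0.7 0.1 0 80" --pt "0.97 -0.75 0.13 0 80" --pt "0.97 -0.75 0.13 0 80" --pt "0.97 -0.75 0.13 0 80" --pt "0.97 -0.75 0.13 0 80" --pt "0.97 -0.75 0.13 0 80" --pt "0.97 -0.75 0.13 0 80" --pt "0.97 -0.75 0.13 0 80" --pt "0.97 -0.75 0.13 0 80" --pt "1 -0.8 0.15 0 80"

```text
time: 0.98
ee_pos: [453.1, -284.2, 265.1]
tool_rot: [0.0, 0.976, 0.216, 0.0]
force: [1.5, 0.8, 0.8]
grip_width: 0.938
grip_force: 0.0
```

Request:
jog_arm --pt "0 0 0 -1 80" --pt "0 0 0 -1 80" --pt "0 0 0 -1 80" --pt "0 0 0 -1 80" --pt "0 0 0 -1 80" --pt "0 0 0 -1 80" --pt "0 0 0 -1 80" --pt "0 0 0 -0.6 80" --pt "0 0 0 0 80"

```text
time: 1.73
ee_pos: [452.5, -285.6, 265.0]
tool_rot: [-0.0, 0.866, 0.499, -0.0]
force: [-0.4, -0.5, -0.4]
grip_width: 0.937
grip_force: 0.0
```

```bash
python3 - <<'E'
from h import *
im,o=wrist('w1')
print(o['time'],toolT(o).round(3), px(im,np.array([454,-284,26.]),im['T']))
E
```

```text
1.7333 [[   0.502    0.865   -0.     452.485]
 [   0.865   -0.502    0.    -285.59 ]
 [   0.      -0.      -1.     264.991]
 [   0.       0.       0.       1.   ]] [253.71438713 169.7890552 ]
```

View pics/w1.png

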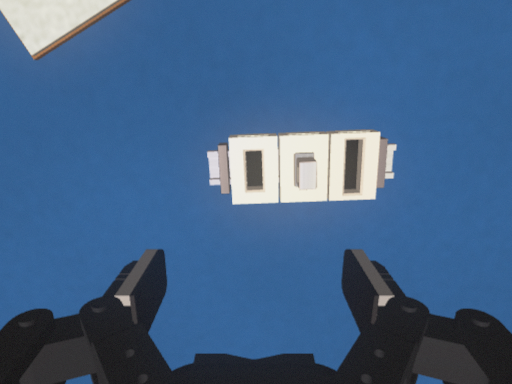

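The medium holder is the left one, with its slot at px (254,170). The short gauge is in the middle and the long slot is on the right. I'll go lower for a precise measurement.

Request:
jog_arm --pt "0 0 1 0 80" --pt "0 0 1 0 80" --pt "0 0 0.6 0 80" --pt "0 0 0 0 80"

```text
time: 2.12
ee_pos: [450.5, -284.5, 183.5]
tool_rot: [-0.003, 0.867, 0.498, -0.002]
force: [-0.1, 0.8, 0.1]
grip_width: 0.937
grip_force: 0.0
```

```bash
cat >> h.py <<'E'
def slot(im,guess,z=26):
    """dark slot inside the white holder near px guess: centre and direction, world, from subpixel box of the dark blob"""
    g=cv2.cvtColor(im['color'],cv2.COLOR_RGB2GRAY)
    m=(g<110).astype(np.uint8); n,l,st,c=cv2.connectedComponentsWithStats(m)
    i=l[int(guess[1]),int(guess[0])]
    k,_=cv2.findContours((l==i).astype(np.uint8),0,2); 
    w=onz(im,k[0].reshape(-1,2),z,im['T'])[:,:2].astype(np.float32)
    return st[i],cv2.minAreaRect(w),cv2.minAreaRect(k[0])
E
python3 - <<'E'
from h import *
im,o=wrist('w2');g=px(im,np.array([454,-284,26.]),im['T'])
print(o['time'],o['ee_pos'],g)
print(slot(im,g))
h=cv2.cvtColor(im['color'],cv2.COLOR_RGB2GRAY)
# holder block: bright blob
m=((h>150)).astype(np.uint8);n,l,st,c=cv2.connectedComponentsWithStats(m)
for i in range(1,n):
    if st[i,4]>300:
        k,_=cv2.findContours((l==i).astype(np.uint8),0,2);print(st[i],cv2.minAreaRect(onz(im,k[0].reshape(-1,2),26,im['T'])[:,:2].astype(np.float32)))
cv2.imwrite('pics/w2c.png',cv2.resize(im['color'][int(g[1])-90:int(g[1])+90,int(g[0])-90:int(g[0])+130,::-1],None,fx=3,fy=3))
E
```

```text
2.1167 [ 450.46625154 -284.52066489  183.51999409] [258.20192186 195.33532846]
(array([247, 171,  22,  44, 885], dtype=int32), ((454.9189758300781, -282.4158630371094), (33.275970458984375, 14.751587867736816), 62.13725662231445), ((258.29925537109375, 192.48504638671875), (43.94510269165039, 20.524362564086914), 87.1375961303711))
[ 357  143   72   92 4294] ((538.8627319335938, -329.14862060546875), (68.23780822753906, 46.798248291015625), 62.07564926147461)
[ 292  146   68   92 5322] ((496.3544006347656, -306.6538391113281), (68.25468444824219, 46.89930725097656), 62.10002517700195)
[ 224  149   67   91 4622] ((453.5130920410156, -284.0310974121094), (68.3584976196289, 47.084678649902344), 61.585025787353516)
[197 164  27  60 916] ((424.39727783203125, -266.02716064453125), (45.13096237182617, 17.390827178955078), 61.980655670166016)
```

View pics/w2c.png

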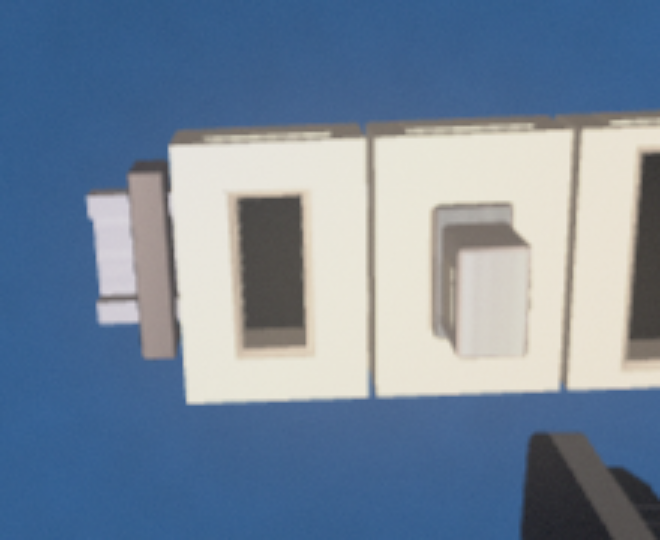

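Medium slot: centre about (453.8,-284.2), with its long axis at about 62°. Next I go to the gauge in an arc, turning on the way.

```bash
cat >> h.py <<'E'
def arc(o,target,yaw,n):
    """constant row (tool axes, fractions) that reaches target and tool-y yaw (deg) in n rows"""
    M=toolT(o);y0=np.degrees(np.arctan2(M[1,1],M[0,1]));t=-np.radians((yaw-y0+180)%360-180)/n
    A=sum(M[:3,:3]@R.from_rotvec([0,0,t*k]).as_matrix() for k in range(n))
    v=np.linalg.solve(A,np.asarray(target)-M[:3,3]);print('arc',n,(v/30).round(3),round(t/.08,3),'norm',np.linalg.norm(v).round(1),'yaw0',y0.round(2))
E
python3 - <<'E'
from h import *; from rig import observe
arc(observe(),[500,262,200],70,23)
E
```

```text
arc 23 [ 0.837  0.351 -0.019] -0.951 norm 27.2 yaw0 -30.26
```

Request:
jog_arm --pt "0.84 0.35 -0.02 -0.95 60" --pt "0.84 0.35 -0.02 -0.95 60" --pt "0.84 0.35 -0.02 -0.95 60" --pt "0.84 0.35 -0.02 -0.95 60" --pt "0.84 0.35 -0.02 -0.95 60" --pt "0.84 0.35 -0.02 -0.95 60" --pt "0.84 0.35 -0.02 -0.95 60" --pt "0.84 0.35 -0.02 -0.95 60" --pt "0.84 0.35 -0.02 -0.95 60" --pt "0.84 0.35 -0.02 -0.95 60"

```text
time: 3.0
ee_pos: [600.3, -61.7, 195.4]
tool_rot: [0.001, 0.619, 0.785, 0.001]
force: [0.2, 0.2, -0.3]
grip_width: 0.707
grip_force: 0.0
```

Request:
jog_arm --pt "0.84 0.35 -0.02 -0.95 60" --pt "0.84 0.35 -0.02 -0.95 60" --pt "0.84 0.35 -0.02 -0.95 60" --pt "0.84 0.35 -0.02 -0.95 60" --pt "0.84 0.35 -0.02 -0.95 60" --pt "0.84 0.35 -0.02 -0.95 60" --pt "0.84 0.35 -0.02 -0.95 60" --pt "0.84 0.35 -0.02 -0.95 60" --pt "0.84 0.35 -0.02 -0.95 60" --pt "0.84 0.35 -0.02 -0.95 60"

```text
time: 3.83
ee_pos: [551.6, 201.0, 201.3]
tool_rot: [0.001, 0.284, 0.959, 0.001]
force: [0.0, 0.3, 0.4]
grip_width: 0.702
grip_force: 0.0
```

Request:
jog_arm --pt "0.84 0.35 -0.02 -0.95 60" --pt "0.84 0.35 -0.02 -0.95 60" --pt "0.84 0.35 -0.02 -0.95 60" --pt "0 0 0 0 60" --pt "0 0 0 0 60"

```text
time: 4.25
ee_pos: [499.6, 265.2, 202.9]
tool_rot: [0.001, 0.173, 0.985, 0.001]
force: [0.3, -1.3, -0.9]
grip_width: 0.704
grip_force: 0.0
```

```bash
python3 - <<'E'
from h import *
im,o=wrist('w3');print(o['time'],o['ee_pos'],px(im,np.array([500,262,75.]),im['T']))
h=cv2.cvtColor(im['color'],cv2.COLOR_RGB2GRAY)
for th in (150,180,200):
  m=((h>th)).astype(np.uint8);n,l,st,c=cv2.connectedComponentsWithStats(m)
  for i in range(1,n):
    if st[i,4]>300:
        k,_=cv2.findContours((l==i).astype(np.uint8),0,2);print(th,st[i],cv2.minAreaRect(onz(im,k[0].reshape(-1,2),75,im['T'])[:,:2].astype(np.float32)))
E
```

```text
4.25 [499.60449543 265.22210521 202.89666508] [250.88862602 215.18370596]
150 [    0    47   128   287 17814] ((444.626220703125, 121.71592712402344), (87.7635726928711, 174.0880126953125), 87.66101837158203)
150 [208  49  84  40 378] ((417.9097595214844, 291.03912353515625), (3.794642210006714, 50.53086853027344), 3.7007060050964355)
150 [ 212   70   76   41 1075] ((430.8408508300781, 286.81744384765625), (12.967689514160156, 43.015872955322266), 3.575291395187378)
150 [ 244  185   27   56 1350] ((500.1852722167969, 266.4385986328125), (16.524436950683594, 37.643733978271484), 74.02813720703125)
150 [  0 295  13  60 377] ((520.514892578125, 65.90831756591797), (8.611307144165039, 52.45767593383789), 57.01608657836914)
150 [ 94 360  36  24 607] ((583.2152099609375, 117.38826751708984), (27.755451202392578, 22.148448944091797), 69.94414520263672)
180 [    0    48   127   286 17610] ((453.29241943359375, 144.28668212890625), (79.51506042480469, 191.15013122558594), 70.06659698486328)
180 [ 245  186   26   54 1221] ((500.2322082519531, 266.4757995605469), (14.983680725097656, 36.75788879394531), 73.82733154296875)
180 [  0 302  12  53 308] ((522.787353515625, 64.01087188720703), (7.902472496032715, 46.579124450683594), 57.0162353515625)
180 [ 95 360  35  24 579] ((583.3097534179688, 117.64747619628906), (26.76560401916504, 22.14845085144043), 69.94413757324219)
200 [    0    48   127   285 17396] ((444.4571838378906, 121.82247924804688), (86.48128509521484, 172.47357177734375), 87.92311096191406)
200 [ 246  187   24   53 1089] ((500.2360534667969, 266.42340087890625), (13.580772399902344, 36.005496978759766), 73.94075775146484)
200 [ 95 361  35  23 561] ((583.7136840820312, 117.38504791259766), (26.54960823059082, 21.209598541259766), 69.94413757324219)
```

View pics/w3.png

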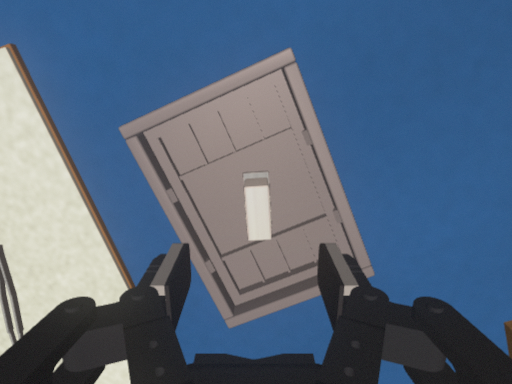

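The gauge's handle top is at px (257,213), giving world (500.2,266.4), tool yaw 74°. I'll descend and grip it.

Request:
jog_arm --pt "0 0.04 0.5 -0.87 40" --pt "0 0 0.8 0 40" --pt "0 0 0.7 0 40" --pt "0 0 0.42 0 40" --pt "0 0 0 0 40" --pt "0 0 0 0 0" --pt "0 0 0 0 0" --pt "0 0 0 0 0" --pt "0 0 0 0 0" --pt "0 0 0 0 0"

```text
time: 5.13
ee_pos: [501.2, 265.0, 129.8]
tool_rot: [0.001, 0.14, 0.99, 0.001]
force: [-0.1, -0.9, 6.3]
grip_width: 0.173
grip_force: 59.9
```

Request:
jog_arm --pt "0 0 0 0 0" --pt "0 0 0 0 0"

```text
time: 5.3
ee_pos: [501.2, 265.0, 129.8]
tool_rot: [0.001, 0.14, 0.99, 0.001]
force: [0.0, -1.0, 6.4]
grip_width: 0.174
grip_force: 59.9
```

Gripped at 0.174. I'll lift and plan the arc to above the slot.

Request:
jog_arm --pt "0 0 -0.2 0 0" --pt "0 0 -0.5 0 0" --pt "0 0 -0.8 0 0" --pt "0 0 -0.8 0 0"

```text
time: 5.63
ee_pos: [499.6, 264.3, 197.9]
tool_rot: [-0.001, 0.139, 0.99, -0.001]
force: [0.7, -0.4, 0.0]
grip_width: 0.17
grip_force: 59.2
```

```bash
python3 - <<'E'
from h import *; 
im,o=wrist('w4');print(o['time'],o['ee_pos'],o['grip_width'],o['force'])
arc(o,[453.8,-284.2,150],-28,24)
h=cv2.cvtColor(im['color'],cv2.COLOR_RGB2GRAY)
zt=o['ee_pos'][2]-54.8
m=((h>180)).astype(np.uint8);n,l,st,c=cv2.connectedComponentsWithStats(m)
for i in range(1,n):
    if st[i,4]>300:
        k,_=cv2.findContours((l==i).astype(np.uint8),0,2);w=onz(im,k[0].reshape(-1,2),zt,im['T']);w=(w-o['ee_pos'])@toolT(o)[:3,:3];print(st[i],cv2.minAreaRect(w[:,:2].astype(np.float32)))
E
```

```text
5.6333 [499.62860238 264.25671769 197.93247575] 0.16971554475975956 [ 0.68338956 -0.42940098  0.03094636]
arc 24 [-0.759 -0.436  0.067] 0.927 norm 26.3 yaw0 73.97
[    0    29   125   349 22729] ((14.088554382324219, -80.17964935302734), (157.05520629882812, 53.620609283447266), 12.937820434570312)
[ 236  232   36   76 2511] ((1.5303096771240234, -1.3457307815551758), (14.716669082641602, 36.43356704711914), 89.96398162841797)
```

View pics/w4.png

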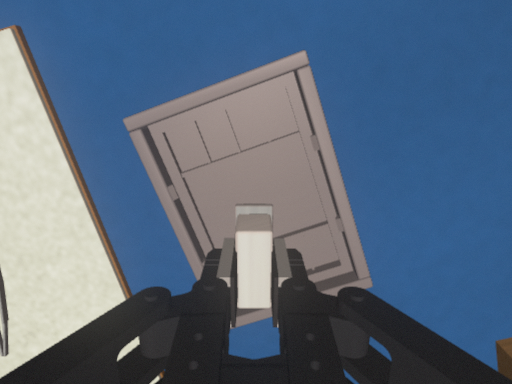

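The gauge sits straight in the hand, about 1.5 mm off along tool x. I'll go to a standoff beside the slot, so that gauge and slot can be seen together.

```bash
python3 - <<'E'
from h import *; from rig import observe
arc(observe(),[428.5,-334.8,175],-28,25)
E
```

```text
arc 25 [-0.784 -0.489  0.035] 0.89 norm 27.7 yaw0 73.97
```

Request:
jog_arm --pt "-0.6 -0.4 0 0.89 0" --pt "-0.78 -0.49 0.03 0.89 0" --pt "-0.78 -0.49 0.03 0.89 0" --pt "-0.78 -0.49 0.03 0.89 0" --pt "-0.78 -0.49 0.03 0.89 0" --pt "-0.78 -0.49 0.03 0.89 0" --pt "-0.78 -0.49 0.03 0.89 0" --pt "-0.78 -0.49 0.03 0.89 0" --pt "-0.78 -0.49 0.03 0.89 0" --pt "-0.78 -0.49 0.03 0.89 0"

```text
time: 6.52
ee_pos: [603.8, 18.7, 189.3]
tool_rot: [0.0, 0.478, 0.878, 0.0]
force: [0.3, 0.2, -0.0]
grip_width: 0.173
grip_force: 59.1
```

Request:
jog_arm --pt "-0.78 -0.49 0.03 0.89 0" --pt "-0.78 -0.49 0.03 0.89 0" --pt "-0.78 -0.49 0.03 0.89 0" --pt "-0.78 -0.49 0.03 0.89 0" --pt "-0.78 -0.49 0.03 0.89 0" --pt "-0.78 -0.49 0.03 0.89 0" --pt "-0.78 -0.49 0.03 0.89 0" --pt "-0.78 -0.49 0.03 0.89 0" --pt "-0.78 -0.49 0.03 0.89 0" --pt "-0.78 -0.49 0.03 0.89 0"

```text
time: 7.35
ee_pos: [522.1, -239.4, 180.3]
tool_rot: [0.0, 0.754, 0.657, 0.0]
force: [0.0, 0.0, 0.0]
grip_width: 0.171
grip_force: 59.1
```

Request:
jog_arm --pt "-0.78 -0.49 0.03 0.89 0" --pt "-0.78 -0.49 0.03 0.89 0" --pt "-0.78 -0.49 0.03 0.89 0" --pt "-0.78 -0.49 0.03 0.89 0" --pt "-0.78 -0.49 0.03 0.89 0" --pt "0 0 0.7 0 0" --pt "0 0 0.7 0 0" --pt "0 0 0 0 0" --pt "0 0 0 0 0"

```text
time: 8.1
ee_pos: [420.2, -329.5, 133.3]
tool_rot: [-0.001, 0.857, 0.515, -0.0]
force: [0.7, 0.9, 0.1]
grip_width: 0.172
grip_force: 59.1
```

```bash
python3 - <<'E'
from h import *
im,o=wrist('w5');M=toolT(o);print(o['time'],M.round(4),o['grip_width'],np.abs(o['dq']).max())
h=cv2.cvtColor(im['color'],cv2.COLOR_RGB2GRAY)
def t(k,z):
    w=onz(im,k.reshape(-1,2),z,im['T']);return cv2.minAreaRect(((w-o['ee_pos'])@M[:3,:3])[:,:2].astype(np.float32))
m=((h>180)).astype(np.uint8);n,l,st,c=cv2.connectedComponentsWithStats(m)
for i in range(1,n):
    if st[i,4]>300:
        k,_=cv2.findContours((l==i).astype(np.uint8),0,2);
        for z in (26,o['ee_pos'][2]-54.8): print(st[i],t(k[0],z))
g=px(im,np.array([454,-284,26.]),im['T']);print(g)
s=slot(im,g);print(s)
E
```

```text
8.1 [[ 4.702000e-01  8.826000e-01 -2.000000e-03  4.202232e+02]
 [ 8.826000e-01 -4.702000e-01  1.600000e-03 -3.295017e+02]
 [ 5.000000e-04 -2.500000e-03 -1.000000e+00  1.332664e+02]
 [ 0.000000e+00  0.000000e+00  0.000000e+00  1.000000e+00]] 0.172293608315369 0.028028857276779617
[ 224   63   91  126 8315] ((55.47050476074219, 8.3493070602417), (46.615692138671875, 65.65922546386719), 89.977294921875)
[ 224   63   91  126 8315] ((61.231842041015625, 6.083961486816406), (32.812740325927734, 46.217464447021484), 89.977294921875)
[ 313   63   98  126 9201] ((55.46337127685547, 56.675148010253906), (45.777610778808594, 65.70291900634766), 89.85690307617188)
[ 313   63   98  126 9201] ((61.226829528808594, 40.10047149658203), (32.22281265258789, 46.24821472167969), 89.85690307617188)
[ 399   63  107  126 7494] ((55.46733093261719, 104.67460632324219), (45.74867630004883, 65.62908172607422), 89.91143035888672)
[ 399   63  107  126 7494] ((61.229610443115234, 73.88724517822266), (32.20244216918945, 46.196250915527344), 89.91143035888672)
[187  97  20  47 719] ((59.93110275268555, -29.3790225982666), (8.826926231384277, 24.01188087463379), 89.09518432617188)
[187  97  20  47 719] ((64.37165832519531, -20.47296905517578), (6.213263988494873, 16.901939392089844), 89.09517669677734)
[ 237  234   33   74 2294] ((-30.847288131713867, 0.38393497467041016), (19.15239715576172, 50.70006561279297), 89.2308120727539)
[ 237  234   33   74 2294] ((0.4728355407714844, 0.4771428108215332), (13.481351852416992, 35.68771743774414), 89.2308120727539)
[268.79555605 128.00413459]
(array([ 255,   93,   29,   72, 1960], dtype=int32), ((453.5374755859375, -284.720458984375), (37.419349670410156, 14.591387748718262), 61.96742630004883), ((269.0, 128.5), (71.0, 28.0), 90.0))
```

View pics/w5.png

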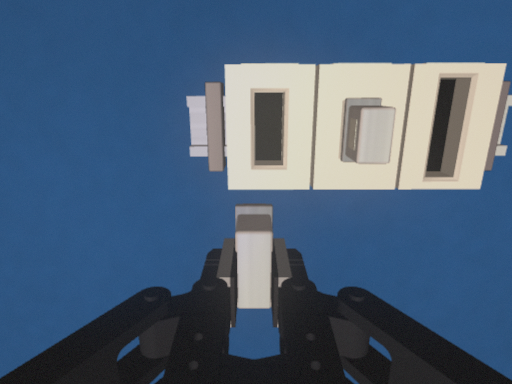

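```bash
python3 - <<'E'
from h import *
for n in ('w4','w5'):
    im=pickle.load(open(n+'.pkl','rb'));o=im['o'];M=toolT(o)
    print(n,[im[k] for k in('fx','cx','cy','k1')],im['T_tool_cam'].round(4).tolist(),M[:3,:3].round(4).tolist())
    C=im['T_tool_cam'];oo,d=rays(im,[[237,240],[237,300],[271,240],[271,300]],C)
    print((oo+d*((54.8-oo[2])/d[:,2])[:,None]).round(2).tolist())
    g=cv2.cvtColor(im['color'],cv2.COLOR_RGB2GRAY)
    for r in (250,270,290): print(r,g[r,225:285].tolist())
E
```

```text
w4 [327.77596295023005, 253.83176741914386, 192.95385168022344, 0.0002103380128262318] [[-0.0003, -0.9547, -0.2976, 75.5539], [1.0, -0.0003, -0.0001, -1.205], [0.0, -0.2976, 0.9547, -69.8869], [0.0, 0.0, 0.0, 1.0]] [[-0.9611, 0.2762, -0.0019], [0.2762, 0.9611, -0.0008], [0.0016, -0.0013, -1.0]]
[[16.13, -8.25, 54.8], [-13.05, -8.7, 54.8], [16.13, 5.94, 54.8], [-13.06, 6.38, 54.8]]
250 [106, 106, 106, 107, 106, 105, 106, 106, 82, 59, 113, 173, 195, 205, 211, 212, 212, 212, 212, 213, 214, 214, 213, 213, 210, 208, 209, 211, 211, 209, 211, 210, 212, 209, 211, 211, 211, 209, 210, 210, 209, 209, 208, 207, 205, 195, 187, 126, 65, 62, 96, 108, 107, 104, 108, 105, 106, 105, 107, 106]
270 [104, 105, 104, 104, 104, 90, 65, 56, 54, 56, 55, 56, 165, 204, 208, 209, 212, 214, 213, 213, 214, 213, 213, 212, 211, 209, 209, 209, 211, 209, 209, 211, 209, 211, 209, 209, 209, 211, 210, 210, 209, 208, 207, 207, 201, 191, 122, 55, 53, 57, 56, 54, 71, 97, 105, 105, 105, 105, 105, 106]
290 [47, 51, 51, 50, 51, 61, 66, 66, 67, 56, 50, 51, 97, 177, 206, 209, 210, 213, 212, 213, 213, 213, 213, 211, 211, 208, 209
[... 676 characters left out ...]
191, 193, 193, 193, 192, 192, 193, 191, 191, 191, 192, 191, 189, 189, 188, 186, 172, 159, 105, 54, 51, 73, 79, 79, 79, 79, 80, 81, 78, 80, 80]
270 [80, 79, 77, 80, 81, 69, 54, 46, 43, 45, 44, 49, 154, 184, 191, 191, 193, 194, 195, 195, 196, 195, 195, 192, 192, 189, 190, 190, 191, 190, 192, 189, 191, 191, 190, 191, 192, 192, 192, 191, 190, 188, 187, 187, 181, 166, 103, 51, 48, 48, 45, 47, 56, 74, 77, 80, 78, 78, 78, 78]
290 [41, 41, 41, 42, 40, 59, 61, 61, 62, 55, 44, 44, 90, 162, 186, 190, 191, 192, 192, 195, 192, 194, 194, 194, 191, 190, 190, 189, 189, 191, 191, 191, 190, 188, 189, 191, 190, 190, 189, 189, 190, 186, 187, 187, 179, 128, 65, 46, 48, 57, 61, 63, 58, 51, 46, 42, 44, 43, 43, 41]
```

The reported wrist-camera offset changes from one reading to the next, so I'll use positions relative within this one picture. I still need the handle's edge rows.

```bash
python3 - <<'E'
from h import *
im=pickle.load(open('w5.pkl','rb'));o=im['o']
g=cv2.cvtColor(im['color'],cv2.COLOR_RGB2GRAY)
print(g[200:240,254].tolist(),g[298:315,254].tolist())
print('slot row130',g[130,245:295].tolist());print('slot col 269',g[80:100,269].tolist(),g[155:178,269].tolist())
C=im['T_tool_cam']
def at(uv,z): oo,d=rays(im,uv,C); return (oo+d*((z-oo[2])/d[:,2])[:,None])[:,:2].round(2).tolist()
print('handle top z54.8',at([[254,r] for r in (228,229,230,232,234,307,308,309)],54.8))
print('flange top z76.8',at([[254,r] for r in (203,204,205,206,207,208)],76.8))
zs=o['ee_pos'][2]-26
print('slot',at([[c,130] for c in (250,251,252,287,288,289)],zs),at([[269,r] for r in (87,88,89,90,168,169,170,171)],zs))
E
```

```text
[88, 89, 87, 86, 82, 95, 122, 144, 149, 148, 150, 148, 149, 142, 115, 96, 97, 96, 98, 97, 96, 96, 97, 96, 98, 98, 95, 97, 98, 96, 106, 134, 159, 175, 186, 191, 192, 191, 191, 191] [189, 191, 189, 189, 190, 189, 191, 190, 189, 180, 134, 81, 79, 83, 81, 80, 81]
slot row130 [216, 216, 216, 216, 217, 205, 177, 165, 167, 142, 90, 69, 70, 67, 66, 67, 66, 68, 67, 67, 66, 67, 67, 68, 68, 67, 67, 67, 67, 67, 66, 66, 68, 69, 68, 71, 100, 117, 129, 180, 194, 194, 200, 213, 216, 216, 217, 216, 217, 217]
slot col 269 [216, 217, 215, 216, 216, 216, 216, 212, 199, 188, 188, 187, 142, 66, 65, 69, 66, 68, 70, 68] [69, 68, 68, 70, 68, 93, 108, 108, 109, 106, 161, 191, 190, 186, 198, 213, 217, 216, 215, 216, 214, 216, 216]
handle top z54.8 [[20.94, 0.76], [20.49, 0.76], [20.04, 0.76], [19.14, 0.76], [18.24, 0.76], [-17.32, 0.75], [-17.84, 0.75], [-18.37, 0.75]]
flange top z76.8 [[24.23, 0.77], [23.73, 0.77], [23.23, 0.77], [22.73, 0.77], [22.22, 0.77], [21.72, 0.77]]
slot [[54.94, -1.34], [54.94, -0.81], [54.94, -0.27], [54.93, 18.42], [54.93, 18.96], [54.93, 19.49]] [[76.79, 8.51], [76.3, 8.52], [75.81, 8.53], [75.32, 8.53], [34.17, 9.09], [33.6, 9.1], [33.03, 9.1], [32.47, 9.11]]
```

The gauge must move +54.0 mm in tool x and +8.1 mm in tool y, from a TCP of (420.2,-329.5).

Request:
jog_arm --pt "0.6 0.09 0 0 0" --pt "0.6 0.09 0 0 0" --pt "0.6 0.09 0 0 0" --pt "0 0 0 0 0" --pt "0 0 0 0 0" --pt "0 0 0 0 0"

```text
time: 8.65
ee_pos: [453.5, -286.7, 134.6]
tool_rot: [0.001, 0.857, 0.515, 0.0]
force: [-0.1, -0.9, -1.0]
grip_width: 0.173
grip_force: 59.1
```

```bash
python3 - <<'E'
from h import *;from rig import observe
o=observe();a=pickle.load(open('w5.pkl','rb'))['o'];M=toolT(a)
print(o['time'],(o['ee_pos']-a['ee_pos'])@M[:3,:3],o['ee_pos'],(M[:3,:3].T@toolT(o)[:3,:3]).round(4)[0],o['force'])
E
```

```text
8.65 [53.42160833  9.26242671 -1.36769484] [ 453.51728881 -286.70968209  134.63712363] [ 1.e+00  1.e-04 -1.e-03] [-0.06831165 -0.87044032 -0.9500555 ]
```

Request:
jog_arm --pt "0 0 0 0 0"

```text
time: 8.73
ee_pos: [452.9, -287.1, 134.3]
tool_rot: [0.0, 0.858, 0.514, -0.0]
force: [-0.9, -0.1, -0.0]
grip_width: 0.168
grip_force: 59.1
```

Request:
jog_arm --pt "0 0 0 0 0"

```text
time: 8.82
ee_pos: [452.8, -287.1, 134.1]
tool_rot: [0.0, 0.858, 0.514, -0.0]
force: [0.3, -0.3, -0.9]
grip_width: 0.177
grip_force: 59.1
```

```bash
python3 - <<'E'
from h import *
im,o=wrist('w6');M=toolT(o);print(o['time'],o['ee_pos'],np.abs(o['dq']).max())
g=px(im,np.array([496.3,-306.6,26.]),im['T']);print(g)
h=cv2.cvtColor(im['color'],cv2.COLOR_RGB2GRAY)
print(h[300,225:285:1].tolist())
m=((h>170)).astype(np.uint8);n,l,st,c=cv2.connectedComponentsWithStats(m)
print([s.tolist() for s in st if s[4]>300])
cv2.imwrite('pics/w6c.png',cv2.resize(im['color'][150:340,150:400,::-1],None,fx=3,fy=3,interpolation=cv2.INTER_CUBIC))
E
```

```text
8.8167 [ 452.81798239 -287.12364459  134.05861818] 0.004834268794807997
[334.08816512 219.25264078]
[45, 47, 44, 47, 46, 54, 62, 63, 66, 58, 51, 47, 129, 183, 204, 204, 207, 207, 209, 209, 210, 211, 210, 207, 207, 206, 205, 206, 206, 206, 207, 205, 207, 204, 204, 206, 204, 206, 206, 205, 204, 203, 204, 204, 190, 152, 90, 49, 55, 65, 70, 66, 63, 52, 50, 46, 48, 46, 47, 46]
[[0, 0, 512, 384, 175492], [294, 165, 86, 106, 6899], [372, 165, 95, 106, 6064], [211, 166, 83, 142, 6808], [177, 184, 19, 40, 566]]
```

View pics/w6c.png

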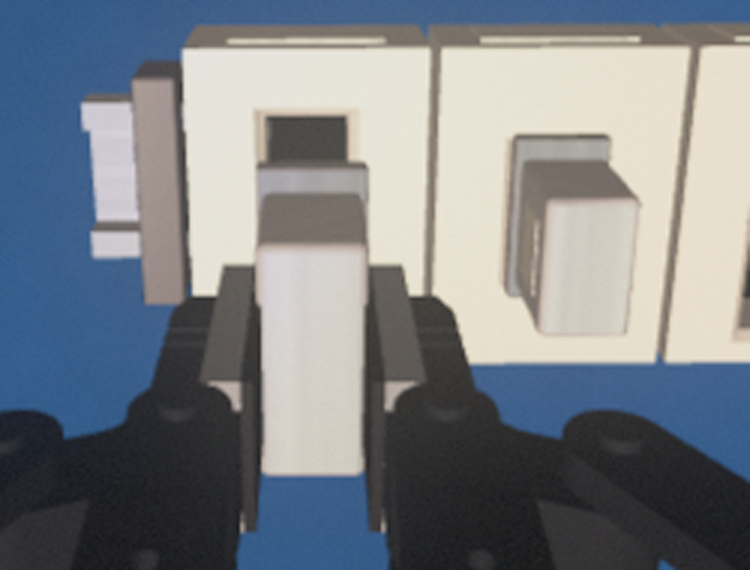

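```bash
python3 - <<'E'
from h import *
im=pickle.load(open('w6.pkl','rb'));o=im['o'];C=im['T_tool_cam']
h=cv2.cvtColor(im['color'],cv2.COLOR_RGB2GRAY)
def at(uv,z): oo,d=rays(im,uv,C); return (oo+d*((z-oo[2])/d[:,2])[:,None])[:,:2].round(2).tolist()
zs=o['ee_pos'][2]-26
print(h[180:205,252].tolist(),h[224:238,254].tolist(),h[302:313,254].tolist());print(h[193,228:278].tolist())
print('bevel far',at([[252,r] for r in (185,186,187,188)],zs),'row193',at([[c,193] for c in (235,239,265,269)],zs))
print('handle',at([[254,r] for r in (230.5,308)],54.8), 'cam',C[:3,3])
E
```

```text
[228, 228, 227, 228, 227, 226, 215, 201, 148, 76, 75, 78, 76, 76, 75, 74, 77, 75, 78, 74, 76, 77, 76, 88, 96] [113, 113, 112, 111, 114, 113, 121, 148, 176, 192, 204, 210, 211, 210] [207, 208, 205, 206, 206, 195, 145, 91, 89, 90, 90]
[227, 227, 227, 228, 227, 227, 215, 189, 184, 189, 153, 121, 92, 76, 75, 74, 73, 75, 76, 75, 74, 75, 75, 76, 76, 77, 78, 74, 74, 75, 76, 76, 76, 74, 77, 76, 77, 115, 188, 209, 212, 219, 226, 227, 228, 228, 227, 227, 228, 228]
bevel far [[24.17, -0.34], [23.59, -0.34], [23.0, -0.34], [22.41, -0.34]] row193 [[19.45, -10.01], [19.45, -7.74], [19.44, 7.05], [19.44, 9.32]]
handle [[19.82, 0.76], [-17.84, 0.76]] cam [ 74.92898986   0.70001955 -69.88689265]
```

The slot is about 1 mm ahead in tool x and 1 mm to -y. I'll correct that and descend.

Request:
jog_arm --pt "0.035 -0.033 0.1 0 0" --pt "0 0 0.15 0 0" --pt "0 0 0.1 0 0" --pt "0 0 0.08 0 0" --pt "0 0 0.08 0 0" --pt "0 0 0 0 0" --pt "0 0 0 0 0"

```text
time: 9.45
ee_pos: [452.9, -284.6, 118.3]
tool_rot: [-0.0, 0.857, 0.515, -0.0]
force: [-0.9, 0.1, -0.5]
grip_width: 0.171
grip_force: 59.1
```

Request:
jog_arm --pt "0 0 0.08 0 0" --pt "0 0 0.08 0 0" --pt "0 0 0.08 0 0"

```text
time: 9.7
ee_pos: [453.1, -284.8, 111.2]
tool_rot: [0.0, 0.857, 0.515, 0.0]
force: [-0.6, 0.8, 0.0]
grip_width: 0.171
grip_force: 59.1
```

Request:
jog_arm --pt "0 0 0.06 0 0" --pt "0 0 0.05 0 0" --pt "0 0 0.03 0 0" --pt "0 0 0 0 0"

```text
time: 10.03
ee_pos: [453.0, -284.7, 106.9]
tool_rot: [-0.0, 0.857, 0.515, -0.0]
force: [-0.3, -0.0, -1.0]
grip_width: 0.166
grip_force: 59.3
```

Request:
jog_arm --pt "0 0 0.02 0 0" --pt "0 0 0.02 0 0" --pt "0 0 0 0 0"

```text
time: 10.28
ee_pos: [453.1, -284.8, 106.7]
tool_rot: [0.0, 0.857, 0.515, -0.0]
force: [-1.6, 2.9, 9.4]
grip_width: 0.17
grip_force: 60.5
```

Contact at exactly the expected seat height. I'll release and lift.

Request:
jog_arm --pt "0 0 0 0 32" --pt "0 0 0 0 32" --pt "0 0 0 0 32" --pt "0 0 0 0 32" --pt "0 0 0 0 32" --pt "0 0 -0.5 0 32" --pt "0 0 -1 0 32" --pt "0 0 -1 0 32" --pt "0 0 -1 0 32" --pt "0 0 0 0 32"

```text
time: 11.12
ee_pos: [455.7, -286.0, 216.4]
tool_rot: [0.004, 0.857, 0.515, 0.002]
force: [0.0, -0.7, 0.7]
grip_width: 0.378
grip_force: 0.0
```

```bash
python3 - <<'E'
from h import *
im,o=wrist('w7');M=toolT(o);print(o['time'],o['ee_pos'],o['grip_width'],o['force'])
h=cv2.cvtColor(im['color'],cv2.COLOR_RGB2GRAY)
C=im['T_tool_cam'];z=o['ee_pos'][2]
def at(k,zz):
    oo,d=rays(im,k.reshape(-1,2),C);return (oo+d*((zz-oo[2])/d[:,2])[:,None])[:,:2].astype(np.float32)
for th in (190,215):
  m=((h>th)).astype(np.uint8);n,l,st,c=cv2.connectedComponentsWithStats(m)
  for i in range(1,n):
    if st[i,4]>300:
        k,_=cv2.findContours((l==i).astype(np.uint8),0,2)
        print(th,st[i].tolist(),'z26',np.round(cv2.minAreaRect(at(k[0],z-26))[0],1),'z52',*np.round(cv2.minAreaRect(at(k[0],z-52))[:2],1))
cv2.imwrite('pics/w7c.png',cv2.resize(im['color'][60:330,100:460,::-1],None,fx=2.2,fy=2.2))
# tray pose from w3 : rim top corners
b=pickle.load(open('w3.pkl','rb'));o3=b['o']
bb=b['T_tool_cam'];print('w3 cam',bb[:3,3])
c=onz(b,[[123,131],[291,52],[371,271],[231,326]],60,b['T']);print(c.round(1))
E
```

```text
11.1167 [ 455.68303709 -285.98841438  216.38812557] 0.3776690035947748 [ 0.04196449 -0.70180228  0.74053079]
190 [0, 0, 51, 31, 803] z26 [ 133.1 -165.6] z52 [ 127.3 -149. ] [39.5 13.9]
190 [219, 144, 58, 80, 4003] z26 [ 0.6 -4.4] z52 [ 8.  -3.9] [42.1 60.9]
190 [278, 144, 59, 79, 3862] z26 [ 1.2 43.8] z52 [ 8.5 39.5] [60.1 41.5]
190 [334, 144, 63, 79, 3059] z26 [ 1.2 91.5] z52 [ 8.5 82.4] [41.3 60.2]
190 [194, 162, 14, 29, 314] z26 [  8.2 -42.9] z52 [ 14.9 -38.6] [ 8.8 21.3]
215 [0, 0, 49, 30, 615] z26 [ 132.2 -165.6] z52 [ 126.5 -149. ] [38.  11.4]
215 [219, 147, 58, 76, 3664] z26 [-0.  -4.4] z52 [ 7.5 -3.9] [57.9 41.7]
215 [278, 146, 59, 77, 3520] z26 [ 0.4 43.7] z52 [ 7.9 39.4] [40.9 58.7]
215 [334, 146, 62, 76, 2777] z26 [ 0.8 91.4] z52 [ 8.2 82.3] [40.8 57.9]
w3 cam [ 75.47348716  -1.17149215 -69.88852765]
[[423.1 202.7  60. ]
 [415.3 318.5  60. ]
 [576.9 327.8  60. ]
 [587.  213.6  60. ]]
```

View pics/w7c.png

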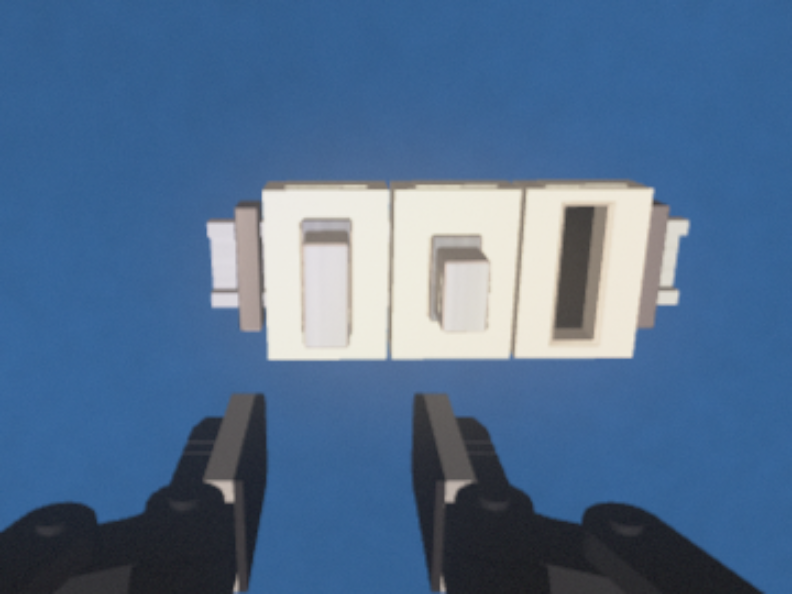

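The gauge stands upright in the left (medium) holder at about crop (327,290), same top height as its neighbour, and the short gauge is untouched. All picture views are now used, so the rest is numeric. Next I get the tray outline from w3 and plan the hover.

```bash
cat >> h.py <<'E'
def blue(im):
    c=im['color'].astype(int); return ((c[...,2]-c[...,0])>35)
def toolpts(im,uv,zt):
    """px -> tool xy at tool depth zt, with the camera truly at (76,0) in the tool (seen from the in-hand gauge)"""
    C=im['T_tool_cam'].copy();C[:2,3]=[76,0];oo,d=rays(im,uv,C);return (oo+d*((zt-oo[2])/d[:,2])[:,None])[:,:2]
def edge(im,a,b,zt,band=8):
    """subpixel-ish line: pixels where the blue mask changes along normals between px a and b -> tool xy points"""
    m=blue(im).astype(np.float32);m=cv2.GaussianBlur(m,(0,0),1);a,b=np.array(a,float),np.array(b,float)
    t=(b-a)/np.linalg.norm(b-a);n=np.array([-t[1],t[0]]);s=np.arange(-band,band+.1,.25);P=[]
    for f in np.linspace(.08,.92,30):
        q=(a+(b-a)*f)+s[:,None]*n
        v=cv2.remap(m,q[:,0].astype(np.float32)[None],q[:,1].astype(np.float32)[None],cv2.INTER_LINEAR)[0]
        i=np.where((v[:-1]-.5)*(v[1:]-.5)<0)[0]
        if len(i)==1:P.append(q[i[0]])
    P=np.array(P);return toolpts(im,P,zt),P
E
python3 - <<'E'
from h import *; from rig import observe
im=pickle.load(open('w3.pkl','rb'));o=im['o'];M=toolT(o);zt=o['ee_pos'][2]-60
for nm,a,b in (('y-',(123,131),(185,243)),('x-',(123,131),(291,52)),('y+',(291,52),(371,271))):
    p,P=edge(im,a,b,zt); w=p@M[:2,:2].T+o['ee_pos'][:2]
    f=cv2.fitLine(w.astype(np.float32),cv2.DIST_HUBER,0,.01,.01).ravel()
    print(nm,len(P),'ang',np.degrees(np.arctan2(f[1],f[0])).round(2),f[2:].round(1),'res',np.std((w-f[2:])@[-f[1],f[0]]).round(2))
o=observe();arc(o,[562,215,190],-86.3,19)
E
```

```text
y- 29 ang 3.65 [455.5 203.6] res 0.11
x- 30 ang -86.48 [415.1 262.9] res 0.08
y+ 30 ang 3.57 [489.5 325.4] res 0.07
arc 19 [ 0.68  -0.646  0.04 ] 0.669 norm 28.2 yaw0 -28.05
```

Request:
jog_arm --pt "0.5 -0.5 0 0.66 40" --pt "0.69 -0.65 0.04 0.67 40" --pt "0.69 -0.65 0.04 0.67 40" --pt "0.69 -0.65 0.04 0.67 40" --pt "0.69 -0.65 0.04 0.67 40" --pt "0.69 -0.65 0.04 0.67 40" --pt "0.69 -0.65 0.04 0.67 40" --pt "0.69 -0.65 0.04 0.67 40" --pt "0.69 -0.65 0.04 0.67 40" --pt "0.69 -0.65 0.04 0.67 40"

```text
time: 12.0
ee_pos: [446.0, -9.7, 199.0]
tool_rot: [-0.0, 0.963, 0.268, -0.001]
force: [-0.4, -0.1, 0.1]
grip_width: 0.469
grip_force: 0.0
```

Request:
jog_arm --pt "0.69 -0.65 0.04 0.67 40" --pt "0.69 -0.65 0.04 0.67 40" --pt "0.69 -0.65 0.04 0.67 40" --pt "0.69 -0.65 0.04 0.67 40" --pt "0.69 -0.65 0.04 0.67 40" --pt "0.69 -0.65 0.04 0.67 40" --pt "0.69 -0.65 0.04 0.67 40" --pt "0.69 -0.65 0.04 0.67 40" --pt "0.69 -0.65 0.04 0.67 40"

```text
time: 12.75
ee_pos: [564.6, 214.8, 187.7]
tool_rot: [0.0, 1.0, 0.031, -0.001]
force: [0.5, -0.6, 0.3]
grip_width: 0.471
grip_force: 0.0
```

Request:
jog_arm --pt "0 0 0 0 40" --pt "0 0 0 0 40" --pt "0 0 0 0 40" --pt "0 0 0 0 40" --pt "0 0 0 0 40"

```text
time: 13.17
ee_pos: [564.4, 212.1, 189.0]
tool_rot: [0.0, 1.0, 0.031, -0.0]
force: [-0.6, -0.3, 0.1]
grip_width: 0.463
grip_force: 0.0
```

```bash
python3 - <<'E'
from h import *
im,o=wrist('w8');M=toolT(o);print(o['time'],o['ee_pos'],np.abs(o['dq']).max(),M[:2,:2].round(4).tolist())
zt=o['ee_pos'][2]-60
C=np.array([500,266.2]);u=np.array([.998,.063]);n=np.array([-.063,.998])
def pxt(p): # world xy -> px using corrected camera
    T=im['T_tool_cam'].copy();T[:2,3]=[76,0];return px(im,np.array([*p,60.]),M@T)
c={k:pxt(C+85*sx*u+60*sy*n) for k,sx,sy in (('c1',1,1),('c2',-1,1),('c3',-1,-1),('c4',1,-1))}
print({k:v.round() for k,v in c.items()})
for nm,a,b in (('y-',c['c4'],c['c3']),('x+',c['c4'],c['c1'])):
    v=blue(im);b2=a+(b-a)*(.6 if nm=='y-' else .9)
    try:
        p,P=edge(im,a,b2,zt,12);f=cv2.fitLine(p.astype(np.float32),cv2.DIST_HUBER,0,.01,.01).ravel()
        print(nm,len(P),'tool dir',f[:2].round(4),'pt',f[2:].round(2),'res',np.std((p-f[2:])@[-f[1],f[0]]).round(2))
    except Exception as e:print(nm,e)
E
```

```text
13.1667 [564.38965865 212.14345722 188.98899747] 0.006548794560406965 [[0.998, 0.0627], [0.0627, -0.998]]
{'c1': array([ 65., 178.]), 'c2': array([103., 388.]), 'c3': array([256., 388.]), 'c4': array([257., 177.])}
y- 26 tool dir [ 1.    -0.003] pt [-16.88   1.82] res 0.04
x+ OpenCV(4.12.0) /io/opencv/modules/calib3d/src/undistort.dispatch.cpp:347: error: (-215:Assertion failed) CV_IS_MAT(_src) && CV_IS_MAT(_dst) && (_src->rows == 1 || _src->cols == 1) && (_dst->rows == 1 || _dst->cols == 1) && _src->cols + _src->rows - 1 == _dst->rows + _dst->cols - 1 && (CV_MAT_TYPE(_src->type) == CV_32FC2 || CV_MAT_TYPE(_src->type) == CV_64FC2) && (CV_MAT_TYPE(_dst->type) == CV_32FC2 || CV_MAT_TYPE(_dst->type) == CV_64FC2) in function 'cvUndistortPointsInternal'
```

The band centre is 2.7 mm to tool -y, matching the w3 result. I'll descend and close in steps to see whether a lighter grip is possible.

Request:
jog_arm --pt "-0.03 -0.09 0.4 0 40" --pt "0 0 0.6 0 40" --pt "0 0 0.6 0 30" --pt "0 0 0.4 0 24" --pt "0 0 0.2 0 20" --pt "0 0 0 0 16" --pt "0 0 0 0 14" --pt "0 0 0 0 14" --pt "0 0 0 0 14"

```text
time: 13.97
ee_pos: [564.4, 216.4, 124.3]
tool_rot: [-0.0, 0.999, 0.032, 0.001]
force: [0.0, 0.7, -0.3]
grip_width: 0.165
grip_force: 0.0
```

Request:
jog_arm --pt "0 0 0 0 11" --pt "0 0 0 0 10" --pt "0 0 0 0 10"

```text
time: 14.22
ee_pos: [564.1, 216.1, 123.7]
tool_rot: [-0.0, 0.999, 0.032, 0.0]
force: [0.3, -0.2, 0.6]
grip_width: 0.12
grip_force: 0.3
```

Request:
jog_arm --pt "0 0 0 0 9" --pt "0 0 0 0 9"

```text
time: 14.38
ee_pos: [564.1, 216.0, 123.6]
tool_rot: [0.0, 0.999, 0.032, 0.0]
force: [0.2, -0.7, 0.9]
grip_width: 0.102
grip_force: 1.0
```

Request:
jog_arm --pt "0 0 0 0 8.5" --pt "0 0 0 0 8.5"

```text
time: 14.55
ee_pos: [564.1, 216.0, 123.6]
tool_rot: [0.0, 0.999, 0.032, 0.0]
force: [-0.0, -2.5, 3.9]
grip_width: 0.104
grip_force: 9.3
```

A light grip works: grip force follows the commanded width. I'll centre a little and raise it to about 15 N.

Request:
jog_arm --pt "0 0.03 0 0 8.4" --pt "0 0 0 0 8.3" --pt "0 0 0 0 8.3" --pt "0 0 0 0 8.3"

```text
time: 14.88
ee_pos: [564.0, 215.8, 123.6]
tool_rot: [-0.0, 0.999, 0.032, 0.0]
force: [0.2, 0.9, 4.2]
grip_width: 0.098
grip_force: 12.9
```

```bash
python3 - <<'E'
from h import *; from rig import *
o=observe();print(o['time'],o['ee_pos'],o['force'],o['moment'],o['grip_force'],o['grip_width'])
s=get_image('side');t=get_image('top');pickle.dump((s,t,o),open('ref.pkl','wb'))
C=np.array([500,266.2]);u=np.array([.998,.063]);n=np.array([-.063,.998])
for z in (0,16,44,60): print(z,[px(s,np.array([*(C+85*a*u+60*b*n),z])).round(1).tolist() for a,b in((1,1),(-1,1),(-1,-1),(1,-1))])
E
```

```text
14.8833 [564.03500518 215.80857665 123.56177523] [0.15497777 0.89703108 4.18641875] [ 0.21891068 -0.00563688  0.03087295] 12.94211357831955 0.09827235919581741
0 [[173.1, 164.7], [121.5, 193.2], [151.5, 212.7], [202.9, 180.7]]
16 [[172.3, 159.9], [120.2, 188.2], [150.3, 207.6], [202.4, 175.8]]
44 [[170.9, 151.3], [117.8, 179.2], [148.3, 198.3], [201.4, 166.9]]
60 [[170.1, 146.3], [116.4, 173.9], [147.1, 192.9], [200.8, 161.8]]
```

Request:
jog_arm --pt "0 0 -0.05 0 8.3" --pt "0 0 -0.05 0 8.3" --pt "0 0 -0.05 0 8.3" --pt "0 0 0 0 8.3"

```text
time: 15.32
ee_pos: [563.6, 215.0, 127.6]
tool_rot: [0.0, 0.999, 0.032, -0.0]
force: [-0.2, 0.6, -1.1]
grip_width: 0.096
grip_force: 12.5
```

```bash
cat > chk.py <<'E'
from h import *; from rig import *
o=observe();print(o['time'],'z',o['ee_pos'].round(1),'F',o['force'].round(1),'M',o['moment'].round(2),'grip',round(o['grip_force'],1),round(o['grip_width'],3))
s0,t0,_=pickle.load(open('ref.pkl','rb'));s=get_image('side')
C=np.array([500,266.2]);u=np.array([.998,.063]);n=np.array([-.063,.998])
g0,g1=[cv2.resize(cv2.cvtColor(i['color'],cv2.COLOR_RGB2GRAY),None,fx=2,fy=2,interpolation=cv2.INTER_CUBIC) for i in(s0,s)]
for nm,a,b,z in(('c2 top',-1,1,60),('c3 top',-1,-1,60),('c4 top',1,-1,60),('c1 top',1,1,60),('c3 mid',-1,-1,36),('c2 mid',-1,1,36),('c4 mid',1,-1,36),('c3 low',-1,-1,10),('c4 low',1,-1,10)):
    p=px(s0,np.array([*(C+85*a*u+60*b*n),z]))*2+.5;x,y=p.round().astype(int);w,h,sr=12,6,14
    r=cv2.matchTemplate(g1[y-h-sr:y+h+sr+1,x-w-sr:x+w+sr+1],g0[y-h:y+h+1,x-w:x+w+1],cv2.TM_CCOEFF_NORMED)
    _,v,_,l=cv2.minMaxLoc(r);i,j=l
    sub=0
    if 0<j<2*sr: a0,b0,c0=r[j-1,i],r[j,i],r[j+1,i];sub=.5*(a0-c0)/(a0-2*b0+c0)
    print(nm,'score %.2f dx %.1f rise_mm %.1f'%(v,(i-sr)/2,-(j+sub-sr)/2/.32))
E
python3 chk.py
```

```text
15.3167 z [563.6 215.  127.6] F [-0.2  0.6 -1.1] M [-0.05  0.   -0.03] grip 12.5 0.096
c2 top score 0.97 dx 0.0 rise_mm 3.0
c3 top score 0.97 dx -0.5 rise_mm 3.5
c4 top score 0.98 dx 0.0 rise_mm 2.1
c1 top score 0.98 dx 0.0 rise_mm 3.1
c3 mid score 0.88 dx 0.0 rise_mm -1.3
c2 mid score 0.80 dx 1.0 rise_mm 3.0
c4 mid score 0.79 dx 1.0 rise_mm 4.5
c3 low score 0.78 dx 0.5 rise_mm 2.3
c4 low score 0.86 dx 0.0 rise_mm 0.3
```

```bash
cat > prof.py <<'E'
from h import *; from rig import *
s0=pickle.load(open('ref.pkl','rb'))[0];s=get_image('side');pickle.dump(s,open('s_last.pkl','wb'))
C=np.array([500,266.2]);u=np.array([.998,.063]);n=np.array([-.063,.998])
for nm,q in(('-x face y+30',C-85*u+30*n),('-x face y-30',C-85*u-30*n),('-y face x-60',C-60*u-60*n),('-y face x0',C-60*n),('-y face x+40',C+40*u-60*n)):
    L=[]
    for i in(s0,s):
        g=cv2.cvtColor(i['color'],cv2.COLOR_RGB2GRAY).astype(np.float32)
        P=np.array([[px(i,np.array([*(q+dd*(n if nm[1]=='x' else u)),z])) for dd in(-3,0,3)] for z in range(80,-6,-2)],np.float32)
        L.append(cv2.remap(g,P[...,0],P[...,1],cv2.INTER_LINEAR).mean(1).round().astype(int).tolist())
    print(nm,'z80..-4');print(L[0]);print(L[1])
E
python3 prof.py
```

```text
-x face y+30 z80..-4
[95, 100, 100, 94, 90, 92, 99, 107, 112, 113, 111, 105, 99, 92, 88, 86, 84, 85, 87, 87, 87, 86, 84, 84, 87, 88, 88, 88, 90, 89, 86, 85, 86, 86, 83, 82, 81, 82, 83, 83, 83, 84, 83]
[104, 99, 93, 89, 92, 101, 108, 112, 113, 110, 105, 99, 93, 87, 84, 86, 90, 93, 94, 93, 90, 88, 88, 88, 89, 90, 90, 90, 89, 87, 85, 85, 85, 85, 84, 84, 83, 83, 82, 82, 82, 81, 79]
-x face y-30 z80..-4
[105, 100, 99, 101, 105, 110, 113, 114, 114, 114, 111, 106, 98, 92, 88, 86, 86, 86, 88, 88, 87, 88, 87, 87, 87, 89, 91, 92, 92, 91, 90, 87, 86, 85, 84, 84, 85, 85, 84, 84, 83, 82, 82]
[96, 98, 101, 107, 111, 114, 116, 117, 116, 111, 103, 96, 90, 86, 87, 90, 94, 97, 96, 95, 93, 91, 86, 85, 88, 90, 92, 93, 91, 89, 88, 87, 85, 83, 84, 84, 85, 84, 83, 83, 84, 83, 82]
-y face x-60 z80..-4
[115, 116, 114, 111, 110, 106, 105, 110, 111, 109, 102, 91, 79, 71, 69, 70, 74, 78, 81, 80, 77, 73, 70, 71, 74, 76, 79, 79, 76, 73, 71, 68, 69, 72, 76, 79, 80, 82, 84, 85, 86, 86, 86]
[116, 115, 112, 109, 106, 107, 110, 110, 106, 95, 82, 72, 70, 70, 74, 80, 90, 98, 98, 92, 83, 74, 70, 72, 74, 77, 80, 80, 77, 73, 70, 71, 72, 72, 73, 76, 81, 84, 85, 86, 86, 87, 87]
-y face x0 z80..-4
[102, 103, 104, 105, 106, 107, 111, 113, 113, 110, 103, 90, 80, 73, 70, 73, 77, 82, 84, 81, 76, 73, 73, 72, 72, 76, 78, 79, 76, 73, 71, 72, 72, 72, 74, 77, 82, 84, 85, 86, 88, 88, 87]
[105, 104, 105, 108, 112, 116, 118, 113, 104, 93, 82, 74, 71, 72, 76, 85, 94, 101, 101, 93, 85, 78, 71, 70, 72, 76, 78, 76, 73, 71, 70, 70, 71, 73, 75, 79, 83, 85, 85, 87, 87, 86, 87]
-y face x+40 z80..-4
[67, 69, 69, 71, 76, 83, 93, 102, 107, 107, 100, 88, 77, 71, 70, 72, 76, 82, 85, 84, 80, 73, 70, 71, 75, 79, 78, 76, 76, 74, 71, 71, 71, 72, 75, 79, 81, 84, 87, 88, 89, 87, 85]
[72, 73, 75, 78, 88, 98, 105, 107, 102, 92, 80, 72, 70, 70, 75, 84, 94, 101, 101, 93, 84, 76, 69, 70, 74, 78, 77, 77, 75, 72, 70, 70, 70, 72, 76, 78, 81, 84, 86, 85, 86, 88, 88]
```

Profiles show the top tray 3–4 mm up and level at all faces, mid and low unmoved: the grip torsion is too stiff. I'll lighten the grip so the far end pivots down.

Request:
jog_arm --pt "0 0 0 0 8.6" --pt "0 0 0 0 8.7" --pt "0 0 0 0 8.75" --pt "0 0 0 0 8.75"

```text
time: 15.75
ee_pos: [563.9, 215.2, 127.8]
tool_rot: [0.0, 0.999, 0.032, -0.0]
force: [0.6, 0.5, -1.1]
grip_width: 0.106
grip_force: 7.0
```

```bash
cat >> prof.py <<'E'
o=observe();print(o['time'],'z',o['ee_pos'].round(1),'F',o['force'].round(1),'M',o['moment'].round(2),'grip',round(o['grip_force'],1),round(o['grip_width'],3))
E
sed -i 's/range(80,-6,-2)/range(78,22,-2)/; s/z80..-4/z78..24/' prof.py; python3 prof.py
```

```text
-x face y+30 z78..24
[100, 100, 94, 90, 92, 99, 107, 112, 113, 111, 105, 99, 92, 88, 86, 84, 85, 87, 87, 87, 86, 84, 84, 87, 88, 88, 88, 90]
[101, 100, 95, 92, 95, 102, 109, 113, 112, 109, 103, 96, 89, 87, 86, 87, 90, 90, 90, 90, 89, 85, 86, 88, 88, 88, 89, 88]
-x face y-30 z78..24
[100, 99, 101, 105, 110, 113, 114, 114, 114, 111, 106, 98, 92, 88, 86, 86, 86, 88, 88, 87, 88, 87, 87, 87, 89, 91, 92, 92]
[97, 98, 103, 108, 112, 114, 116, 117, 113, 107, 101, 94, 88, 85, 85, 87, 90, 93, 93, 92, 90, 88, 88, 89, 90, 91, 93, 93]
-y face x-60 z78..24
[116, 114, 111, 110, 106, 105, 110, 111, 109, 102, 91, 79, 71, 69, 70, 74, 78, 81, 80, 77, 73, 70, 71, 74, 76, 79, 79, 76]
[115, 112, 109, 107, 108, 111, 113, 111, 101, 88, 76, 71, 71, 71, 77, 85, 92, 94, 90, 81, 75, 71, 69, 73, 76, 79, 80, 77]
-y face x0 z78..24
[103, 104, 105, 106, 107, 111, 113, 113, 110, 103, 90, 80, 73, 70, 73, 77, 82, 84, 81, 76, 73, 73, 72, 72, 76, 78, 79, 76]
[103, 103, 106, 109, 113, 116, 114, 107, 95, 82, 76, 72, 71, 75, 83, 92, 99, 100, 94, 84, 76, 73, 72, 74, 75, 77, 78, 75]
-y face x+40 z78..24
[69, 69, 71, 76, 83, 93, 102, 107, 107, 100, 88, 77, 71, 70, 72, 76, 82, 85, 84, 80, 73, 70, 71, 75, 79, 78, 76, 76]
[70, 75, 81, 90, 101, 107, 106, 101, 92, 80, 73, 71, 70, 76, 87, 96, 101, 100, 93, 83, 75, 72, 71, 73, 77, 78, 78, 77]
15.8 z [563.9 215.2 127.8] F [ 0.1  0.1 -0.7] M [-0.01 -0.01 -0.03] grip 7.0 0.102
```

Pivoting has begun: the far end has dropped to about 1–2 mm. I'll loosen slightly and lift gently.

Request:
jog_arm --pt "0 0 0 0 8.85" --pt "0 0 0 0 8.85" --pt "0 0 -0.05 0 8.85" --pt "0 0 -0.05 0 8.85" --pt "0 0 -0.05 0 8.85" --pt "0 0 0 0 8.85"

```text
time: 16.3
ee_pos: [563.6, 215.5, 132.5]
tool_rot: [-0.0, 0.999, 0.032, -0.0]
force: [-0.7, 0.3, -2.2]
grip_width: 0.108
grip_force: 6.0
```

```bash
python3 prof.py
```

```text
-x face y+30 z78..24
[100, 100, 94, 90, 92, 99, 107, 112, 113, 111, 105, 99, 92, 88, 86, 84, 85, 87, 87, 87, 86, 84, 84, 87, 88, 88, 88, 90]
[108, 104, 95, 91, 95, 103, 109, 113, 114, 112, 105, 96, 88, 85, 84, 84, 87, 89, 89, 88, 86, 86, 87, 88, 87, 86, 85, 86]
-x face y-30 z78..24
[100, 99, 101, 105, 110, 113, 114, 114, 114, 111, 106, 98, 92, 88, 86, 86, 86, 88, 88, 87, 88, 87, 87, 87, 89, 91, 92, 92]
[100, 101, 107, 112, 113, 115, 116, 115, 110, 105, 98, 90, 84, 80, 86, 92, 97, 98, 97, 94, 90, 87, 86, 86, 90, 92, 92, 91]
-y face x-60 z78..24
[116, 114, 111, 110, 106, 105, 110, 111, 109, 102, 91, 79, 71, 69, 70, 74, 78, 81, 80, 77, 73, 70, 71, 74, 76, 79, 79, 76]
[113, 109, 108, 108, 109, 110, 108, 100, 89, 78, 72, 71, 73, 78, 88, 99, 106, 103, 94, 83, 74, 70, 71, 74, 77, 80, 79, 78]
-y face x0 z78..24
[103, 104, 105, 106, 107, 111, 113, 113, 110, 103, 90, 80, 73, 70, 73, 77, 82, 84, 81, 76, 73, 73, 72, 72, 76, 78, 79, 76]
[106, 110, 113, 116, 116, 110, 98, 86, 76, 70, 70, 74, 79, 87, 99, 109, 111, 105, 94, 84, 75, 70, 71, 74, 77, 80, 79, 74]
-y face x+40 z78..24
[69, 69, 71, 76, 83, 93, 102, 107, 107, 100, 88, 77, 71, 70, 72, 76, 82, 85, 84, 80, 73, 70, 71, 75, 79, 78, 76, 76]
[79, 89, 101, 106, 105, 99, 88, 79, 73, 71, 72, 75, 81, 91, 100, 107, 108, 104, 95, 83, 74, 71, 73, 77, 79, 78, 77, 76]
16.35 z [563.6 215.5 132.4] F [-0.9  1.  -1.7] M [ 0.12  0.17 -0.  ] grip 6.1 0.103
```

The diagonal peel works: corner 2 is still at rest, the corner 4 side is about 8 mm up, and the mid tray is unmoved. I'll continue.

Request:
jog_arm --pt "0 0 -0.05 0 8.8" --pt "0 0 -0.05 0 8.8" --pt "0 0 -0.05 0 8.8" --pt "0 0 -0.05 0 8.8" --pt "0 0 0 0 8.8"

```text
time: 16.77
ee_pos: [564.4, 215.0, 138.8]
tool_rot: [0.0, 0.999, 0.032, 0.0]
force: [0.7, -0.1, 0.4]
grip_width: 0.101
grip_force: 9.1
```

```bash
python3 prof.py
```

```text
-x face y+30 z78..24
[100, 100, 94, 90, 92, 99, 107, 112, 113, 111, 105, 99, 92, 88, 86, 84, 85, 87, 87, 87, 86, 84, 84, 87, 88, 88, 88, 90]
[102, 97, 98, 104, 109, 113, 115, 111, 104, 96, 90, 84, 82, 86, 92, 98, 101, 102, 101, 96, 90, 87, 87, 88, 90, 91, 92, 91]
-x face y-30 z78..24
[100, 99, 101, 105, 110, 113, 114, 114, 114, 111, 106, 98, 92, 88, 86, 86, 86, 88, 88, 87, 88, 87, 87, 87, 89, 91, 92, 92]
[102, 108, 113, 117, 118, 116, 110, 100, 92, 86, 82, 81, 86, 95, 104, 110, 113, 110, 104, 99, 93, 88, 87, 86, 86, 90, 93, 91]
-y face x-60 z78..24
[116, 114, 111, 110, 106, 105, 110, 111, 109, 102, 91, 79, 71, 69, 70, 74, 78, 81, 80, 77, 73, 70, 71, 74, 76, 79, 79, 76]
[108, 110, 114, 114, 107, 97, 85, 76, 71, 71, 73, 77, 84, 93, 104, 112, 114, 105, 95, 85, 76, 70, 69, 72, 74, 77, 76, 74]
-y face x0 z78..24
[103, 104, 105, 106, 107, 111, 113, 113, 110, 103, 90, 80, 73, 70, 73, 77, 82, 84, 81, 76, 73, 73, 72, 72, 76, 78, 79, 76]
[117, 116, 111, 101, 90, 81, 73, 72, 71, 72, 78, 84, 92, 102, 112, 119, 115, 108, 97, 85, 76, 72, 70, 73, 76, 76, 74, 73]
-y face x+40 z78..24
[69, 69, 71, 76, 83, 93, 102, 107, 107, 100, 88, 77, 71, 70, 72, 76, 82, 85, 84, 80, 73, 70, 71, 75, 79, 78, 76, 76]
[111, 111, 104, 94, 84, 76, 72, 72, 73, 78, 81, 83, 90, 101, 109, 115, 115, 109, 99, 86, 76, 72, 71, 74, 73, 73, 74, 74]
16.8167 z [564.4 214.9 138.8] F [-0.9 -0.6 -0.3] M [-0.16  0.05 -0.03] grip 9.0 0.106
```

Corner 4 is up about 15 mm and corner 2 about 3 mm. I'll loosen a little so the far corner settles again and raise slightly for margin.

Request:
jog_arm --pt "0 0 0 0 8.88" --pt "0 0 0 0 8.92" --pt "0 0 0 0 8.92" --pt "0 0 -0.05 0 8.92" --pt "0 0 -0.05 0 8.92" --pt "0 0 0 0 8.9" --pt "0 0 0 0 8.9"

```text
time: 17.4
ee_pos: [563.9, 215.2, 141.4]
tool_rot: [0.0, 0.999, 0.032, 0.0]
force: [0.8, -0.6, -0.4]
grip_width: 0.105
grip_force: 9.0
```

```bash
cat > edge2.py <<'E'
# rise of the top rim's upper edge by shift of the profile (1 mm samples), reference against now
from h import *; from rig import *
s0=pickle.load(open('ref.pkl','rb'))[0];s=get_image('side');o=observe()
C=np.array([500,266.2]);u=np.array([.998,.063]);n=np.array([-.063,.998])
def pr(i,q,d,lo,hi):
    g=cv2.cvtColor(i['color'],cv2.COLOR_RGB2GRAY).astype(np.float32)
    P=np.array([[px(i,np.array([*(q+k*d),z])) for k in(-3,0,3)] for z in np.arange(lo,hi,.5)],np.float32)
    return cv2.remap(g,P[...,0],P[...,1],cv2.INTER_CUBIC).mean(1)
for f,y in [('x',v) for v in(50,30,0,-30,-50)]+[('y',v) for v in(-70,-40,0,20,40,60)]:
    q,d=(C-85*u+y*n,n) if f=='x' else (C+y*u-60*n,u)
    a=pr(s0,q,d,48,66);b=pr(s,q,d,44,96);a0=a-a.mean();L=len(a)
    sc=[(a0@(b[k:k+L]-b[k:k+L].mean()))/np.linalg.norm(a0)/(np.linalg.norm(b[k:k+L]-b[k:k+L].mean())+1e-6) for k in range(len(b)-L)]
    k=int(np.argmax(sc));m0=pr(s0,q,d,20,38);m1=pr(s,q,d,20,38)
    print(f,y,'rise',k/2-4,'score %.2f'%sc[k],'mid diff %.1f'%np.abs(m0-m1).mean())
print(o['time'],o['ee_pos'].round(1),o['force'].round(1),round(o['grip_force'],1))
E
python3 edge2.py
```

```text
x 50 rise 2.5 score 0.99 mid diff 2.0
x 30 rise 4.0 score 0.99 mid diff 2.8
x 0 rise 6.0 score 0.99 mid diff 3.1
x -30 rise 8.0 score 1.00 mid diff 2.0
x -50 rise 9.0 score 1.00 mid diff 3.2
y -70 rise 10.5 score 0.99 mid diff 0.8
y -40 rise 12.0 score 0.99 mid diff 1.0
y 0 rise 14.0 score 0.99 mid diff 1.8
y 20 rise 15.5 score 0.98 mid diff 2.9
y 40 rise 16.5 score 1.00 mid diff 2.7
y 60 rise 15.0 score 0.93 mid diff 3.0
17.45 [563.9 215.2 141.3] [ 0.3 -0.1 -1.5] 8.9
```

Corner 4 is at about 18 mm, corner 2 at about 2 mm, and mid has not moved, so the peel condition holds. I'll grip firmly and lift slowly.

Request:
jog_arm --pt "0 0 0 0 8.9" --pt "0 0 0 0 7" --pt "0 0 0 0 4" --pt "0 0 0 0 0" --pt "0 0 0 0 0" --pt "0 0 -0.05 0 0" --pt "0 0 -0.08 0 0" --pt "0 0 -0.1 0 0" --pt "0 0 0 0 0"

```text
time: 18.2
ee_pos: [564.2, 215.8, 149.1]
tool_rot: [-0.0, 0.999, 0.032, 0.001]
force: [-0.0, 0.0, -0.6]
grip_width: 0.083
grip_force: 59.7
```

```bash
python3 edge2.py
```

```text
x 50 rise 14.0 score 0.99 mid diff 2.2
x 30 rise 15.0 score 1.00 mid diff 3.6
x 0 rise 16.0 score 0.99 mid diff 2.7
x -30 rise 17.5 score 1.00 mid diff 1.4
x -50 rise 17.5 score 1.00 mid diff 3.2
y -70 rise 19.5 score 0.99 mid diff 1.0
y -40 rise 20.5 score 1.00 mid diff 1.6
y 0 rise 23.0 score 1.00 mid diff 1.5
y 20 rise 24.0 score 1.00 mid diff 2.7
y 40 rise 24.5 score 1.00 mid diff 3.1
y 60 rise 25.5 score 0.94 mid diff 3.0
18.25 [564.2 215.7 148.9] [-0.3  0.3 -0.8] 59.7
```

The tray is free, mid has stayed behind, and only the tray's weight is on the tool. I'll carry it up and over to the board.

Request:
jog_arm --pt "0 0 -0.3 0 0" --pt "0 0 -0.6 0 0" --pt "0 0 -0.8 0 0" --pt "0 0 -0.8 0 0" --pt "0 0.2 -0.7 0 0" --pt "0 0.4 -0.5 0 0" --pt "0 0.6 -0.3 0 0" --pt "0 0.7 0 0 0" --pt "0 0.7 0 0 0" --pt "0 0.7 0 0 0"

```text
time: 19.08
ee_pos: [570.2, 115.8, 269.3]
tool_rot: [-0.0, 0.999, 0.032, 0.001]
force: [-0.5, -0.6, -1.2]
grip_width: 0.084
grip_force: 59.7
```

Request:
jog_arm --pt "0 0.7 0 0 0" --pt "0 0.7 0 0 0" --pt "0 0.7 0 0 0" --pt "0 0.7 0 0 0" --pt "0 0.7 0 0 0" --pt "-0.1 0.7 0 0 0" --pt "-0.1 0.7 0 0 0" --pt "0 0.5 0 0 0" --pt "0 0.2 0 0 0" --pt "0 0 0 0 0"

```text
time: 19.92
ee_pos: [574.9, -53.3, 268.7]
tool_rot: [0.0, 1.0, 0.03, 0.0]
force: [0.7, 0.0, -1.1]
grip_width: 0.081
grip_force: 59.6
```

Request:
jog_arm --pt "0 0 0 0 0" --pt "0 0 0 0 0" --pt "0 0 0 0 0" --pt "0 0 0 0 0" --pt "0 0 0 0 0" --pt "0 0 0 0 0"

```text
time: 20.42
ee_pos: [575.0, -51.1, 268.2]
tool_rot: [-0.0, 0.999, 0.032, -0.0]
force: [0.7, 0.3, -0.9]
grip_width: 0.08
grip_force: 59.7
```

```bash
python3 - <<'E'
from h import *; from rig import *
o=observe();t=get_image('top');s=get_image('side')
print(o['time'],o['ee_pos'],o['force'],o['grip_force'],np.abs(o['dq']).max())
# remaining stack outline (rim top of mid z=44) in the top view
c=t['color'].astype(int);m=((c[...,2]-c[...,0])<35).astype(np.uint8);m[:,:110]=0;m[:170]=0;m[275:]=0;m[:,195:]=0
k,_=cv2.findContours(m,0,2);k=max(k,key=cv2.contourArea)
print('stack',cv2.minAreaRect(onz(t,k.reshape(-1,2),44)[:,:2].astype(np.float32)))
s0=pickle.load(open('im0.pkl','rb'))['side']
C=np.array([500,266.2]);u=np.array([.998,.063]);n=np.array([-.063,.998])
g=lambda i:cv2.cvtColor(i['color'],cv2.COLOR_RGB2GRAY)
def pr(i,q,lo,hi):
    P=np.array([px(i,np.array([*q,z])) for z in range(lo,hi,-2)],np.float32);return cv2.remap(g(i),P[:,0],P[:,1],cv2.INTER_LINEAR).ravel().tolist()
for q in (C-40*u-60*n,C+60*u-60*n): print(pr(s0,q,60,4));print(pr(s,q,60,4))
# side view of seated region, short gauge, tweezers unchanged?
d=cv2.absdiff(s0['color'],s['color']).max(2)
for nm,p in(('tweezers',(532,12,14)),('pinbox',(0,0,0))): print(nm,px(s,np.array(p,float)).round())
print('diff pinbox',d[150:178,280:308].mean(),'bottle',d[158:192,317:336].mean(),'rail',d[285:342,298:402].mean())
E
```

```text
20.4167 [574.95113476 -51.10957585 268.17989075] [ 0.67101392  0.30663831 -0.94199422] 59.65195200406015 0.004375210427707301
stack ((500.87908935546875, 264.011962890625), (170.43072509765625, 123.54882049560547), 2.9629597663879395)
[104, 92, 81, 74, 70, 68, 69, 75, 77, 76, 74, 71, 68, 67, 68, 71, 75, 76, 78, 74, 70, 69, 71, 73, 73, 77, 82, 82]
[48, 51, 62, 79, 101, 113, 119, 117, 110, 101, 86, 76, 73, 74, 76, 78, 79, 78, 75, 75, 75, 72, 72, 74, 77, 80, 83, 85]
[102, 93, 84, 76, 70, 70, 75, 76, 75, 73, 72, 72, 71, 73, 77, 80, 83, 82, 77, 72, 70, 69, 69, 70, 74, 79, 82, 84]
[91, 83, 77, 71, 72, 74, 76, 83, 92, 100, 108, 114, 116, 118, 120, 119, 118, 115, 105, 95, 89, 87, 87, 85, 84, 85, 85, 87]
tweezers [240. 221.]
pinbox [ -9. 406.]
diff pinbox 9.285714285714286 bottle 6.773993808049536 rail 9.48076923076923
```

```bash
python3 - <<'E'
from h import *; from rig import *
s=get_image('side');t=get_image('top')
C=np.array([511,0]);u=np.array([.998,.063]);n=np.array([-.063,.998])
print([px(s,np.array([*(C+85*a*u+60*b*n),z])).round().tolist() for a,b in((1,1),(-1,1),(-1,-1),(1,-1)) for z in(170,198)])
C=np.array([500,266.2]);g=cv2.cvtColor(s['color'],cv2.COLOR_RGB2GRAY)
for x in (-70,-40,-10,10,30,45,60,75):
    q=C+x*u-60*n;P=np.array([px(s,np.array([*q,z])) for z in range(56,20,-2)],np.float32);print(x,P[7].round(),cv2.remap(g,P[:,0],P[:,1],cv2.INTER_LINEAR).ravel().tolist())
E
```

```text
[[240.0, 144.0], [240.0, 133.0], [182.0, 179.0], [180.0, 167.0], [227.0, 204.0], [226.0, 191.0], [284.0, 163.0], [284.0, 152.0]]
-70 [154. 196.] [69, 92, 108, 120, 125, 119, 109, 96, 84, 75, 73, 73, 75, 77, 80, 80, 76, 74]
-40 [164. 190.] [64, 84, 101, 113, 120, 118, 110, 99, 83, 71, 67, 73, 75, 75, 78, 79, 78, 75]
-10 [173. 184.] [74, 96, 117, 122, 122, 118, 113, 102, 86, 76, 72, 72, 71, 72, 74, 77, 77, 74]
10 [179. 181.] [75, 85, 96, 108, 115, 115, 110, 99, 89, 79, 74, 72, 74, 76, 77, 75, 75, 75]
30 [186. 177.] [106, 100, 91, 84, 81, 83, 83, 81, 81, 79, 73, 74, 75, 76, 77, 77, 76, 73]
45 [190. 174.] [87, 94, 104, 113, 118, 119, 118, 113, 104, 98, 92, 87, 85, 84, 85, 85, 84, 79]
60 [194. 172.] [75, 72, 72, 74, 77, 84, 92, 103, 109, 110, 115, 119, 122, 120, 117, 112, 103, 94]
75 [199. 169.] [78, 75, 73, 73, 77, 85, 96, 107, 114, 112, 106, 95, 84, 74, 78, 85, 94, 106]
```

The odd profile at the +x end comes from the carried tray hiding that part of the stack (px columns over 182). The visible mid rim is level at its nested height, so I'm handing in.

```bash
python3 -c "from rig import *; print(finish_job())"
```

```text
the job is handed in; nothing more can be done
None
```

I handed the job in at about 20 s: the gauge is seated in the medium holder, the empty tray was peeled off by corner 4 with the full tray left nested, and it is held still about 16 cm above the middle of the board; the judge's verdict was not shown.

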